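# Pack the scan-target kit and latch its case

### The arm

A 7-joint arm with a two-finger parallel gripper is mounted at the origin on the work surface. World frame = base frame: x ahead of the robot, y to its left, z up, the work surface at z = 0. Lengths are in m, angles in rad, forces in N, time in s.
With the tool pointing down it reaches from about 0.425 to 0.925 m from the base axis. Payload 6.8 kg.
Tool frame: the origin (TCP) lies between the finger pads; the fingertips stand r.tips_ahead ahead of it and the grasp point (between the pads) lies 5 mm behind it (r.tips_ahead is the distance from the TCP to the fingertips, in m); z points along the fingers, y is the line along which they close (so a half turn about z gives the same grasp; the last joint's range is limited). The gripper opens to 85 mm and grips with 20 to 120 N. Pads are 22 mm wide; open, the fingers measure 114 mm over their backs; the gripper's body (76 mm by 85 mm) begins 54 mm behind the grasp point. The pads swing forward as they close: fully open they stand 13 mm farther back than shut.
Start: joints at [1.136, 0.477, 0.022, 1.555, -0.011, 1.109, -0.083], TCP at [0.217, -0.639, 0.245] pointing down, gripper open.
Joint ranges: [-2.96, 2.96], [-0.34, 2.1], [-1.41, 1.46], [0.24, 2.44], [-1.37, 4.51], [0.17, 1.92], [-2.96, 2.96]. Speed limits (rad/s): [2.39, 2.39, 3.14, 3.14, 3.14, 3.14, 3.14].

### API

Orientations are given as a rotation vector (axis times angle).
In Python, from bench import r gives the robot as it stands.
- The arm moves only by the tool move_arm, never from a script. Its argument "rows" is one flat list of numbers, 4 for each row, row after row: the shift along the tool's x, y, z in cm, then the turn about the tool's z in degrees. In form: [tx, ty, tz, twist, tx, ty, tz, twist, ...]. A call has 1 to 10 rows; each row is the pose to reach, as a shift and turn from the pose commanded when the call began, along the tool's axes at that moment; what a row does not reach only later rows make up. A row lasts 1/8 s, in which the tool goes at most 62.5 mm and 10.7 degrees, less where a joint would pass 70% of its speed; a pose out of reach is approached as far as the arm can. A call with a gripper value outside its range is refused whole. "fingers" is the opening, from 0 (shut) to 1 (fully open), set as the call begins (left out, the last holds). The fingers move at their own pace and stop on an object; "newtons" is the grip in N (left out, the last holds). Time passes only in rows, so rows that repeat a pose let the fingers close. It gives the time, the measured TCP pose, the force, the opening and the grip force at its end, in the units of the state.
- r.get_obs(): the state, without advancing time (a new reading comes with each control period).
- r.grab_frame(name): name is "scene" or "top" or "wrist"; returns the picture (420x560x3 uint8, blue, green, red); there is no depth.
- r.camera_params(name): a dict with "fx", "fy", "cx", "cy" (pixels), "world_from_camera" (4x4, takes a point from camera to world coordinates). Camera axes: x right, y down, z forward; pixel columns grow to the right and rows downward; lengths in m; the calibration is good to about 2 mm. A picture is of the moment at which its call begins: read the wrist's pose just before it. camera_params takes no time and is no camera call; for the wrist camera it gives the pose at the moment of the call.
- r.hand_in(): hands the job in; it is judged then, once.
The state is a dict: "clock": time; "joints": joint angles; "qvel": joint speeds; "tau": joint torques, N m; "tcp_pos": TCP position; "orientation": TCP orientation; "contact_force": force on the tool from outside, world axes, zero at the start; "moment": the same for the moment, N m; "grip_width": finger opening in m; "gripper_force": force on a finger pad.
Only numpy, scipy, OpenCV 4.12 (cv2) and the standard library are available. Lean on these libraries where they do the work, as an engineer would, in place of code of your own. Each camera call takes 0.05 s, during which the arm holds its last target. There are 200 camera calls.

### The job

Pack up the scanning kit: lay every target disc that is out on the bench flat in a pocket of its own in the open case, and lay the standing scale bar on its side in the cradle at the end of the case. Then close the lid fully and swing the hasp down over the staple until it lies flat against the case; leave the tile, the sphere stand and the screwdriver where they are.

Things in the scene. Friction and masses are not known exactly. Their poses are not given: they have to be found in the camera images.
- case: dark blue case with aluminium edges, fixed to the bench, 275 x 200 mm, rim 42 mm up, walls 5 mm. Origin: centre of its underside; x along its length, z up, front (brass staple) towards -y, lid hinge at +y; turned up to 0.2 rad from the world axes. Inside, dark foam, top at z = 32 mm: six amber-floored pockets, three by two, and at the -x end an open trough along y with two V saddles
- pocket0 (a point): centre of the floor of pocket 0: case x = -16 mm, y = -42.5 mm, z = 24 mm. The pocket is 50 x 50 mm and 8 mm deep, with finger slots 34 mm wide on its -y and +y sides, 27 mm long at the case's walls and 35 mm long between the two pockets of a pair, which share it; a disc lying in it can shift 12 mm along y. Axes as the case
- pocket1 (a point): centre of the floor of pocket 1: case x = -16 mm, y = 42.5 mm, z = 24 mm. The pocket is 50 x 50 mm and 8 mm deep, with finger slots 34 mm wide on its -y and +y sides, 27 mm long at the case's walls and 35 mm long between the two pockets of a pair, which share it; a disc lying in it can shift 12 mm along y. Axes as the case
- pocket2 (a point): centre of the floor of pocket 2: case x = 42 mm, y = -42.5 mm, z = 24 mm. The pocket is 50 x 50 mm and 8 mm deep, with finger slots 34 mm wide on its -y and +y sides, 27 mm long at the case's walls and 35 mm long between the two pockets of a pair, which share it; a disc lying in it can shift 12 mm along y. Axes as the case
- pocket3 (a point): centre of the floor of pocket 3: case x = 42 mm, y = 42.5 mm, z = 24 mm. The pocket is 50 x 50 mm and 8 mm deep, with finger slots 34 mm wide on its -y and +y sides, 27 mm long at the case's walls and 35 mm long between the two pockets of a pair, which share it; a disc lying in it can shift 12 mm along y. Axes as the case
- pocket4 (a point): centre of the floor of pocket 4: case x = 100 mm, y = -42.5 mm, z = 24 mm. The pocket is 50 x 50 mm and 8 mm deep, with finger slots 34 mm wide on its -y and +y sides, 27 mm long at the case's walls and 35 mm long between the two pockets of a pair, which share it; a disc lying in it can shift 12 mm along y. Axes as the case
- pocket5 (a point): centre of the floor of pocket 5: case x = 100 mm, y = 42.5 mm, z = 24 mm. The pocket is 50 x 50 mm and 8 mm deep, with finger slots 34 mm wide on its -y and +y sides, 27 mm long at the case's walls and 35 mm long between the two pockets of a pair, which share it; a disc lying in it can shift 12 mm along y. Axes as the case
- cradle (a point): where the bar's middle lies when at rest in the saddles, along case y, either way round: case x = -92.5 mm, y = 0, z = 45 mm. V saddles at case y = -45 and +45 mm, each 18 mm wide; between them fingers have room: trough floor at case z = 10 mm, sides 40 mm off in x. The trough runs the case's whole inner width, 190 mm. Axes as the case
- target1: round black target disc with a white dot, 44 mm diameter, 7 mm thick, 30 g, lying flat. Origin at the centre of its underside, z up
- target2: another target disc, the same as target1 (absent from some starts: 4 to 6 discs are out)
- target3: another target disc, the same as target1 (absent from some starts: 4 to 6 discs are out)
- target4: another target disc, the same as target1 (absent from some starts: 4 to 6 discs are out)
- target5: another target disc, the same as target1 (absent from some starts: 4 to 6 discs are out)
- target6: another target disc, the same as target1 (absent from some starts: 4 to 6 discs are out)
- bar: scale bar standing upright on the bench, 0.2 kg, 140 mm tall: black tube 26 mm in diameter with two white bands and a square steel block, 30 x 30 x 10 mm, at each end. Origin at the centre of one end face (the lower at the start), z along the tube towards the other end. If it topples it lies on the blocks' flats with its axis 15 mm up
- bar_mid (a point): middle of the scale bar, on the tube's axis, 70 mm from either end; z along the tube
- lid (a joint): angle of the lid, rad: 0 fully closed; starts open at 1.65 to 1.9 (leaning back past upright); limit 1.95. A stiff hinge: it stays where it is left, and takes about 5 N at its front edge to move. The lid is a shell 275 x 200 mm and 38 mm deep; closed, its top is 80 mm above the bench
- lid_hinge (a point): middle of the lid's hinge line, on the case's rear rim: case x = 0, y = 100 mm, z = 42 mm. The line runs along the case's x axis. Axes as the case
- lid_edge (a point): middle of the lid's front top edge: 200 mm from the hinge towards the front and 38 mm above it when the lid is closed; moves with the lid. The lid is 275 mm wide, 137 mm either side of this point; the hasp takes up the middle 40 mm
- hasp (a joint): angle of the steel hasp on the lid's front, rad: 0 flat against the case's front, the staple through its slot (lid closed); starts at 1.3 to 2.2, sticking out (1.57 is square to the front, larger is higher); limit 2.4. It stays where it is left; under 1 N moves it. Its hinge line runs along case x, 203 mm from the lid's hinge and 26 mm above it (lid closed: case y = -103 mm, z = 68 mm)
- hasp_lip (a point): outer edge, in the middle, of the turned-out lip at the hasp's free end. The hasp is 32 mm wide and 46 mm long; the lip stands 15.5 mm out from it, farther than the staple (which ends 11 mm off the case's front). With lid and hasp closed this edge lies at case y = -118.5 mm, z = 23.5 mm
- sphere_stand: bystander: white 25 mm ball on a post on a round steel base, 52 mm wide, 89 mm tall. Origin under its centre
- tile: bystander: terracotta ridged tile sample, 130 x 180 x 36 mm. Origin under its centre
- driver: bystander: screwdriver lying on the bench, 170 mm long along its x. Origin under its middle
Not all that is in view belongs to the job. Leave any orange look-alike of the target1 alone.

How it is judged:
On the way, in this order (a step that is already met when the one before it is completed fails the run):
1. every disc that is out lies flat in a pocket and the scale bar lies in its cradle, the lid still open (z of target1 in the frame of case between 0.02 and 0.0275 m and (distance between target1 and pocket0 below 0.018 m or distance between target1 and pocket1 below 0.018 m or distance between target1 and pocket2 below 0.018 m or distance between target1 and pocket3 below 0.018 m or distance between target1 and pocket4 below 0.018 m or distance between target1 and pocket5 below 0.018 m) and angle between each of target1, target2, target3, target4, target5, target6's own z axis and vertical below 0.12 rad and z of target2 in the frame of case between 0.02 and 0.0275 m and (distance between target2 and pocket0 below 0.018 m or distance between target2 and pocket1 below 0.018 m or distance between target2 and pocket2 below 0.018 m or distance between target2 and pocket3 below 0.018 m or distance between target2 and pocket4 below 0.018 m or distance between target2 and pocket5 below 0.018 m) and z of target3 in the frame of case between 0.02 and 0.0275 m and (distance between target3 and pocket0 below 0.018 m or distance between target3 and pocket1 below 0.018 m or distance between target3 and pocket2 below 0.018 m or distance between target3 and pocket3 below 0.018 m or distance between target3 and pocket4 below 0.018 m or distance between target3 and pocket5 below 0.018 m) and z of target4 in the frame of case between 0.02 and 0.0275 m and (distance between target4 and pocket0 below 0.018 m or distance between target4 and pocket1 below 0.018 m or distance between target4 and pocket2 below 0.018 m or distance between target4 and pocket3 below 0.018 m or distance between target4 and pocket4 below 0.018 m or distance between target4 and pocket5 below 0.018 m) and z of target5 in the frame of case between 0.02 and 0.0275 m and (distance between target5 and pocket0 below 0.018 m or distance between target5 and pocket1 below 0.018 m or distance between target5 and pocket2 below 0.018 m or distance between target5 and pocket3 below 0.018 m or distance between target5 and pocket4 below 0.018 m or distance between target5 and pocket5 below 0.018 m) and z of target6 in the frame of case between 0.02 and 0.0275 m and (distance between target6 and pocket0 below 0.018 m or distance between target6 and pocket1 below 0.018 m or distance between target6 and pocket2 below 0.018 m or distance between target6 and pocket3 below 0.018 m or distance between target6 and pocket4 below 0.018 m or distance between target6 and pocket5 below 0.018 m) and distance between bar_mid and cradle below 0.015 m and z of bar_mid in the frame of case below 0.05 m and angle between the z axis of bar and the y axis of case, either way round below 0.12 rad and value of joint lid above 0.3 rad), for 0.2 s.
2. the lid is fully closed over the packed kit (z of target1 in the frame of case between 0.02 and 0.0275 m and (distance between target1 and pocket0 below 0.018 m or distance between target1 and pocket1 below 0.018 m or distance between target1 and pocket2 below 0.018 m or distance between target1 and pocket3 below 0.018 m or distance between target1 and pocket4 below 0.018 m or distance between target1 and pocket5 below 0.018 m) and angle between each of target1, target2, target3, target4, target5, target6's own z axis and vertical below 0.12 rad and z of target2 in the frame of case between 0.02 and 0.0275 m and (distance between target2 and pocket0 below 0.018 m or distance between target2 and pocket1 below 0.018 m or distance between target2 and pocket2 below 0.018 m or distance between target2 and pocket3 below 0.018 m or distance between target2 and pocket4 below 0.018 m or distance between target2 and pocket5 below 0.018 m) and z of target3 in the frame of case between 0.02 and 0.0275 m and (distance between target3 and pocket0 below 0.018 m or distance between target3 and pocket1 below 0.018 m or distance between target3 and pocket2 below 0.018 m or distance between target3 and pocket3 below 0.018 m or distance between target3 and pocket4 below 0.018 m or distance between target3 and pocket5 below 0.018 m) and z of target4 in the frame of case between 0.02 and 0.0275 m and (distance between target4 and pocket0 below 0.018 m or distance between target4 and pocket1 below 0.018 m or distance between target4 and pocket2 below 0.018 m or distance between target4 and pocket3 below 0.018 m or distance between target4 and pocket4 below 0.018 m or distance between target4 and pocket5 below 0.018 m) and z of target5 in the frame of case between 0.02 and 0.0275 m and (distance between target5 and pocket0 below 0.018 m or distance between target5 and pocket1 below 0.018 m or distance between target5 and pocket2 below 0.018 m or distance between target5 and pocket3 below 0.018 m or distance between target5 and pocket4 below 0.018 m or distance between target5 and pocket5 below 0.018 m) and z of target6 in the frame of case between 0.02 and 0.0275 m and (distance between target6 and pocket0 below 0.018 m or distance between target6 and pocket1 below 0.018 m or distance between target6 and pocket2 below 0.018 m or distance between target6 and pocket3 below 0.018 m or distance between target6 and pocket4 below 0.018 m or distance between target6 and pocket5 below 0.018 m) and distance between bar_mid and cradle below 0.015 m and z of bar_mid in the frame of case below 0.05 m and angle between the z axis of bar and the y axis of case, either way round below 0.12 rad and value of joint lid below 0.035 rad), for 0.2 s.
3. the hasp is swung shut over the staple (value of joint lid below 0.035 rad and value of joint hasp below 0.1 rad), for 0.2 s.
At the end, for the whole second after the job is handed in: Each disc lies flat in a pocket (within 18 mm of its middle, on its floor, tilt under 0.12 rad); the bar's middle is within 15 mm of the cradle point, at most 5 mm above it, aligned to 0.12 rad; lid below 0.035 rad, hasp below 0.10 rad; all at rest (all of step 3 and z of target1 in the frame of case between 0.02 and 0.0275 m and (distance between target1 and pocket0 below 0.018 m or distance between target1 and pocket1 below 0.018 m or distance between target1 and pocket2 below 0.018 m or distance between target1 and pocket3 below 0.018 m or distance between target1 and pocket4 below 0.018 m or distance between target1 and pocket5 below 0.018 m) and angle between each of target1, target2, target3, target4, target5, target6's own z axis and vertical below 0.12 rad and z of target2 in the frame of case between 0.02 and 0.0275 m and (distance between target2 and pocket0 below 0.018 m or distance between target2 and pocket1 below 0.018 m or distance between target2 and pocket2 below 0.018 m or distance between target2 and pocket3 below 0.018 m or distance between target2 and pocket4 below 0.018 m or distance between target2 and pocket5 below 0.018 m) and z of target3 in the frame of case between 0.02 and 0.0275 m and (distance between target3 and pocket0 below 0.018 m or distance between target3 and pocket1 below 0.018 m or distance between target3 and pocket2 below 0.018 m or distance between target3 and pocket3 below 0.018 m or distance between target3 and pocket4 below 0.018 m or distance between target3 and pocket5 below 0.018 m) and z of target4 in the frame of case between 0.02 and 0.0275 m and (distance between target4 and pocket0 below 0.018 m or distance between target4 and pocket1 below 0.018 m or distance between target4 and pocket2 below 0.018 m or distance between target4 and pocket3 below 0.018 m or distance between target4 and pocket4 below 0.018 m or distance between target4 and pocket5 below 0.018 m) and z of target5 in the frame of case between 0.02 and 0.0275 m and (distance between target5 and pocket0 below 0.018 m or distance between target5 and pocket1 below 0.018 m or distance between target5 and pocket2 below 0.018 m or distance between target5 and pocket3 below 0.018 m or distance between target5 and pocket4 below 0.018 m or distance between target5 and pocket5 below 0.018 m) and z of target6 in the frame of case between 0.02 and 0.0275 m and (distance between target6 and pocket0 below 0.018 m or distance between target6 and pocket1 below 0.018 m or distance between target6 and pocket2 below 0.018 m or distance between target6 and pocket3 below 0.018 m or distance between target6 and pocket4 below 0.018 m or distance between target6 and pocket5 below 0.018 m) and distance between bar_mid and cradle below 0.015 m and z of bar_mid in the frame of case below 0.05 m and angle between the z axis of bar and the y axis of case, either way round below 0.12 rad and linear speed of each of target1, target2, target3, target4, target5, target6, bar below 0.02 m/s); the robot touches nothing.
It fails at once if the sphere stand is disturbed (moved more than 40 mm) (distance of sphere_stand from where it was at the start of the episode above 0.04 m).
It fails at once if the tile is disturbed (moved more than 40 mm) (distance of tile from where it was at the start of the episode above 0.04 m).
It fails at once if the screwdriver is disturbed (moved more than 40 mm) (distance of driver from where it was at the start of the episode above 0.04 m).
Of target1, target2, target3, target4, target5, target6 only 4 to 6 are there at a start; the rules pass over those that are not, and their reading is None.
At some moment in a run one of target1, target2, target3, target4, target5, target6 may be knocked a few centimetres aside while the robot is not near it.
Once in a run the grip may slacken for a moment while it holds something.
It also fails if it takes over 210 s, if anything falls off the work surface, if the arm or the gripper's body presses on something with over 40 N, if the wrist force passes 120 N, or if a joint passes its speed limit or range.

## Working session

There is one attempt and no reset: what is moved stays moved. The work goes in short steps, Python scripts to look and compute and a tool call to move; the robot and the scene stay as the last step left them, time stands still between calls to the robot, and variables do not carry over. Pictures are saved under pics/ and viewed, at most 17 in all, crops included, and the job is handed in when it is done.

Besides the shell and the picture viewer there is one more tool, called after "Request:" in YAML: its name, and indented under it one key for each argument. move_arm: Moves the arm, as the interface text tells. Its arguments: {"type":"object","properties":{"rows":{"type":"array"},"fingers":{"type":"number"},"newtons":{"type":"number"}},"required":["rows"]}

```bash
mkdir -p pics; ls; python3 - <<'E'
from bench import r
import cv2
print(r.get_obs(), r.tips_ahead)
for n in ("scene","top","wrist"):
    p=r.camera_params(n); print(n,p["fx"],p["fy"],p["cx"],p["cy"]); print(p["world_from_camera"])
    f=r.grab_frame(n); cv2.imwrite(f"pics/{n}0.png",f)
E
```

```text
pics
{'clock': 0.0, 'joints': array([ 1.13589733,  0.47781831,  0.02234933,  1.55647061, -0.01149799,
        1.10928274, -0.08310495]), 'qvel': array([-0.00062548, -0.00256552, -0.00063416, -0.00078715,  0.00055707,
       -0.00264216,  0.00144291]), 'tau': array([ 1.54082272e-04, -5.96450722e+01,  1.60795871e+00, -2.81197679e+01,
        1.24588565e-02,  9.44622239e-03,  2.44949200e-05]), 'tcp_pos': array([ 0.21648096, -0.63873979,  0.24430558]), 'orientation': array([-3.09797128e+00, -5.10774783e-01,  6.95223020e-04]), 'contact_force': array([1.26322798, 0.51769721, 0.68552504]), 'moment': array([ 0.03426589, -0.00891327,  0.02707825]), 'gripper_force': 0.0, 'grip_width': 0.08527236501477718} 0.014
scene 463.7811068478953 463.7811068478953 273.327873078233 213.21260029203285
[[ 0.62465028  0.61556004 -0.48051833  1.19998606]
 [ 0.78072103 -0.50561655  0.36718737 -0.62327017]
 [-0.01693215 -0.60451446 -0.7964142   1.1345898 ]
 [ 0.          0.          0.          1.        ]]
top 406.62892434258504 406.62892434258504 277.29252186596557 204.69460505730794
[[-0.00236838 -0.97174551  0.23601916  0.34422019]
 [-0.99999054  0.00316246  0.00298595 -0.17244348]
 [-0.00364798 -0.23600986 -0.97174381  1.09122478]
 [ 0.          0.          0.          1.        ]]
wrist 332.6250969729492 332.6250969729492 278.4200505210193 212.52095502106008
[[ 0.32061435 -0.90500961 -0.27957834  0.28823274]
 [-0.94720916 -0.30667701 -0.09350943 -0.61535945]
 [-0.00111332  0.29479963 -0.95555844  0.37328865]
 [ 0.          0.          0.          1.        ]]
```

View pics/top0.png

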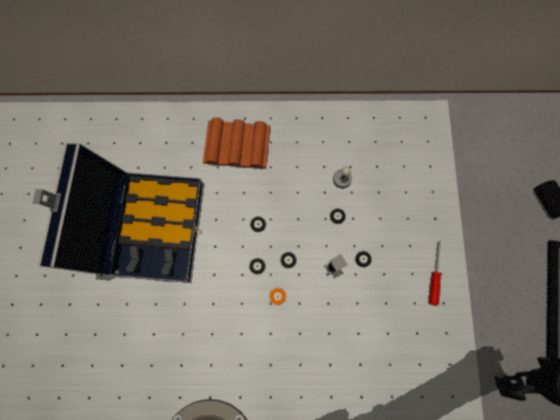

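View pics/scene0.png

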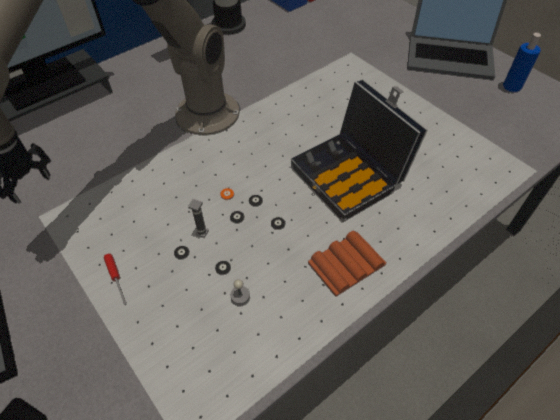

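The scene view has 5 black discs, at top-view pixels (258,224), (257,266), (288,260), (338,216) and (363,259).
- **Look-alikes:** the orange ring at (278,296) is the decoy. The sphere stand base at (342,178) and the bar's block at (337,265) could also be mistaken for discs.
- **Choice:** I'll take the black rings with a white dot.
- **Case:** it sits at (160,228), with its lid to the left (+y world) and its cradle towards the robot.

```bash
cat > h.py <<'E'
import numpy as np, cv2
from bench import r
from scipy.spatial.transform import Rotation as R
def ray(cam,uv,z,p=None):
    p=p or r.camera_params(cam); T=p["world_from_camera"]
    uv=np.atleast_2d(np.array(uv,float))
    d=np.c_[(uv[:,0]-p["cx"])/p["fx"],(uv[:,1]-p["cy"])/p["fy"],np.ones(len(uv))]@T[:3,:3].T
    return T[:3,3]+d*((z-T[2,3])/d[:,2])[:,None]
def discs(f,cam,z=.007,p=None):
    """black rings with a light hole: contour with a child in the dark mask"""
    m=(f.max(2)<90).astype(np.uint8)
    c,h=cv2.findContours(m,cv2.RETR_CCOMP,cv2.CHAIN_APPROX_NONE)
    out=[]
    for k,ct in enumerate(c):
        if h[0][k][3]>=0 or h[0][k][2]<0 or len(ct)<20: continue
        (u,v),(a,b),_=cv2.fitEllipse(ct)
        if min(a,b)/max(a,b)>.7 and cv2.contourArea(ct)>.85*np.pi*a*b/4 and max(a,b)>10:
            w=ray(cam,(u,v),z,p)[0]; out.append((round(u),round(v),round(max(a,b),1),*w[:2].round(4)))
    return out
def go(x,y,z,yaw=None,frm=None):
    """shift (cm, tool axes) & twist(deg) from current pose; yaw = world dir of tool y, mod pi"""
    o=r.get_obs(); Rm=R.from_rotvec(o["orientation"]).as_matrix() if frm is None else frm[1]
    p=o["tcp_pos"] if frm is None else frm[0]
    s=Rm.T@(np.array([x,y,z])-p)*100
    tw=0
    if yaw is not None:
        cur=np.arctan2(Rm[1,1],Rm[0,1]); d=-(yaw-cur)   # tool z is down
        tw=np.degrees((d+np.pi/2)%np.pi-np.pi/2)
    Rn=Rm@R.from_rotvec([0,0,np.radians(tw)]).as_matrix()
    print("shift",s.round(2),"twist",round(tw,1)); return np.array([x,y,z]),Rn
E
python3 - <<'E'
from h import *
for n in("top","scene"):
    f=cv2.imread(f"pics/{n}0.png"); 
    for d in discs(f,n): print(n,d)
    hsv=cv2.cvtColor(f,cv2.COLOR_BGR2HSV)
    m=cv2.inRange(hsv,(16,150,120),(30,255,255)); m=cv2.morphologyEx(m,cv2.MORPH_CLOSE,np.ones((9,9)))
    c=max(cv2.findContours(m,cv2.RETR_EXTERNAL,cv2.CHAIN_APPROX_NONE)[0],key=cv2.contourArea)
    w=ray(n,c[:,0],.024)[:,:2].astype(np.float32); print(n,"amber",cv2.minAreaRect(w*1000))
f=cv2.imread("pics/top0.png")
cv2.imwrite("pics/crop1.png",np.hstack([cv2.resize(f[185:325,230:390],None,fx=2.5,fy=2.5,interpolation=2),cv2.resize(f[135:293,30:210][:140],(400,350),interpolation=2)]))
E
```

```text
top (257, 266, 14.6, np.float64(0.441), np.float64(-0.1148))
top (288, 260, 14.9, np.float64(0.4571), np.float64(-0.1972))
top (363, 259, 15.2, np.float64(0.4591), np.float64(-0.3959))
top (258, 224, 14.3, np.float64(0.554), np.float64(-0.116))
top (337, 216, 14.4, np.float64(0.5754), np.float64(-0.3321))
top (127, 221, 159.0, np.float64(0.5629), np.float64(0.2406))
top amber ((587.4072265625, 141.4805450439453), (200.7390899658203, 164.168701171875), 85.25676727294922)
scene (222, 267, 14.6, np.float64(0.5779), np.float64(-0.3333))
scene (181, 252, 14.5, np.float64(0.4605), np.float64(-0.3965))
scene (278, 223, 13.5, np.float64(0.5561), np.float64(-0.1163))
scene (237, 217, 13.4, np.float64(0.459), np.float64(-0.1976))
scene (255, 200, 12.6, np.float64(0.4434), np.float64(-0.1152))
scene (360, 153, 132.1, np.float64(0.5053), np.float64(0.2803))
scene amber ((587.010009765625, 153.76092529296875), (176.0359344482422, 160.03981018066406), 85.03282928466797)
```

View pics/crop1.png

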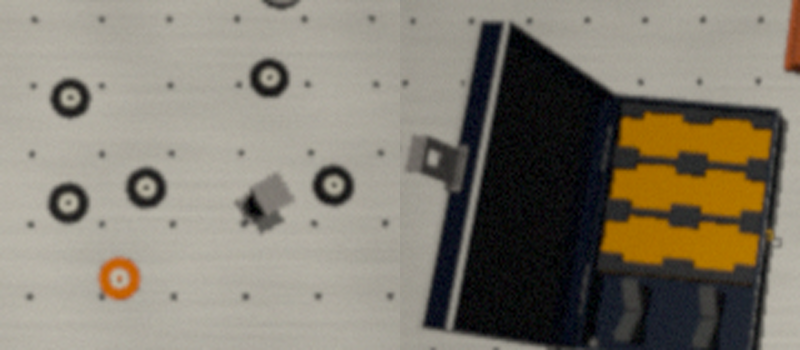

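The crop confirms five black rings with a white dot; the orange ring is left alone. Case yaw is about -0.086 rad. I'll start with the rightmost disc.

```bash
python3 - <<'E'
from h import *
a=go(.460,-.396,.12,1.485); b=go(.460,-.396,.017,1.485,a); c=go(.460,-.396,.25,1.485,b); d=go(.58,.14,.28,1.485,c)
print(ray("top",[(335,273),(337,262)],0))
E
```

```text
shift [ 30.86 -15.17  12.47] twist 23.6
shift [1.00e-02 1.00e-02 1.03e+01] twist -0.0
shift [-2.00e-02 -3.00e-02 -2.33e+01] twist 0.0
shift [  7.36 -54.43  -2.94] twist 0.0
[[ 0.42234871 -0.32169013  0.        ]
 [ 0.45135812 -0.32806547  0.        ]]
```

Request:
move_arm:
  rows: [4,-2,0,3,9,-4.5,0,9,14,-7,1,15,19,-9.5,3,20,24,-12,5,23.6,28,-13.8,8,23.6,30.4,-15,11,23.6,30.86,-15.17,12.5,23.6,30.86,-15.17,12.5,23.6]
  fingers: 0.73
  newtons: 30

```text
clock: 1.27
tcp_pos: [0.459, -0.397, 0.1194]
orientation: [-3.138, 0.135, 0.004]
contact_force: [-0.4, -0.6, -0.1]
grip_width: 0.0622
gripper_force: 0.0
```

```bash
python3 - <<'E'
from h import *
print(r.tips_ahead,r.get_obs()["grip_width"])
p=r.camera_params("wrist"); f=r.grab_frame("wrist"); cv2.imwrite("pics/w1.png",f)
for d in discs(f,"wrist",.007,p): print(d)
b=go(.460,-.396,.017,1.485)
E
```

```text
0.014 0.0622156464426546
(26, 234, 60.3, np.float64(0.4596), np.float64(-0.2016))
(168, 51, 75.4, np.float64(0.5777), np.float64(-0.3347))
shift [ 0.08 -0.23 10.35] twist -0.1
```

View pics/w1.png

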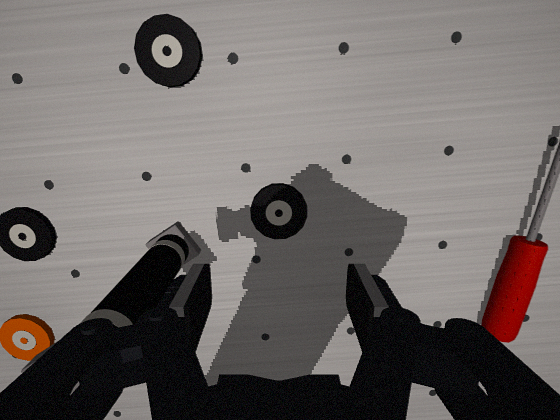

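```bash
python3 - <<'E'
from h import *
print(ray("wrist",[(278.5,211)],.007), ray("wrist",[(183,222),(148,241),(216,263)],.010))
print(ray("scene",[(200,234)],0))
f=cv2.imread("pics/top0.png");g=cv2.imread("pics/scene0.png")
E
```

```text
[[ 0.46109245 -0.39902733  0.007     ]] [[ 0.4596595  -0.32608044  0.01      ]
 [ 0.44669106 -0.29645975  0.01      ]
 [ 0.42355519 -0.34616802  0.01      ]]
[[ 0.43741551 -0.31767562  0.        ]]
```

Request:
move_arm:
  rows: [0.2,-0.1,0,10,0.2,-0.1,2,20,0.2,-0.1,6,20,0.2,-0.1,9,20,0.2,-0.1,10.2,20,0.2,-0.1,10.2,20]
  fingers: 0.68

```text
clock: 2.08
tcp_pos: [0.4619, -0.3969, 0.0188]
orientation: [3.067, -0.679, 0.0]
contact_force: [0.1, -0.2, 0.4]
grip_width: 0.0582
gripper_force: 0.0
```

Request:
move_arm:
  rows: [0,0,0,0,0,0,0,0,0,0,0,0,0,0,0,0]
  fingers: 0.3
  newtons: 40

```text
clock: 2.58
tcp_pos: [0.464, -0.3971, 0.021]
orientation: [3.066, -0.676, 0.007]
contact_force: [-1.1, 0.0, 8.7]
grip_width: 0.0257
gripper_force: 4.2
```

Request:
move_arm:
  rows: [0,0,-3,0,0,0,-8,0,0,0,-14,0,0,0,-18,-10,0,0,-21,-20,0,0,-21,-20]

```text
clock: 3.32
tcp_pos: [0.4637, -0.3971, 0.2326]
orientation: [3.135, -0.133, 0.01]
contact_force: [0.4, -0.8, 0.1]
grip_width: 0.0257
gripper_force: 0.0
```

The fingers slid over the disc because the tips sit farther back at this opening. I'll locate the disc again and go about 8 mm lower.

Request:
move_arm:
  rows: [0,0,4,0,0,0,8,0,0,0,11,0,0,0,11,0]
  fingers: 0.68

```text
clock: 3.82
tcp_pos: [0.4605, -0.3943, 0.1157]
orientation: [-3.136, 0.136, 0.008]
contact_force: [0.1, -0.5, -0.3]
grip_width: 0.0583
gripper_force: 0.0
```

```bash
cat >> h.py <<'E'
def wdisc(near,z=.007,tag=None):
    """disc nearest to a world xy from the wrist picture: dark round blob's white dot ring"""
    p=r.camera_params("wrist"); f=r.grab_frame("wrist")
    if tag: cv2.imwrite(f"pics/{tag}.png",f)
    g=cv2.medianBlur(f.max(2),3); best=[]
    for t in (30,40,50,60,75,90):
        c,h=cv2.findContours((g<t).astype(np.uint8),cv2.RETR_CCOMP,cv2.CHAIN_APPROX_NONE)
        for k,ct in enumerate(c):
            if len(ct)<15: continue
            (u,v),(a,b),_=cv2.fitEllipse(ct)
            if max(a,b)>0 and min(a,b)/max(a,b)>.75 and cv2.contourArea(ct)>.88*np.pi*a*b/4:
                w=ray("wrist",(u,v),z,p)[0]; e=ray("wrist",(u+max(a,b)/2,v),z,p)[0]
                D=2*np.linalg.norm(e-w)
                hole=h[0][k][3]>=0
                if (not hole and .038<D<.05) or (hole and .014<D<.03):
                    if np.linalg.norm(w[:2]-near)<.06: best.append((*w[:2],D,t,hole))
    for b in best: print(np.round(b[:3],4),b[3],b[4])
    return np.median([b[:2] for b in best],0) if best else None
E
python3 - <<'E'
from h import *
w=wdisc((.461,-.398),tag="w2"); print(w); print(r.get_obs()["tcp_pos"])
if w is not None: go(w[0],w[1],.0115)
E
```

```text
[ 0.4615 -0.3976  0.0422] 30 False
[ 0.4602 -0.3974  0.0212] 30 True
[ 0.4614 -0.3976  0.0426] 40 False
[ 0.4602 -0.3975  0.021 ] 40 True
[ 0.4614 -0.3977  0.0429] 50 False
[ 0.4602 -0.3975  0.0206] 50 True
[ 0.4614 -0.3977  0.0429] 60 False
[ 0.4601 -0.3976  0.0205] 60 True
[ 0.4615 -0.3977  0.0433] 75 False
[ 0.4602 -0.3975  0.0203] 75 True
[ 0.4599 -0.3973  0.0191] 90 True
[ 0.46024454 -0.39756864]
[ 0.46161405 -0.39527495  0.11761198]
shift [-0.09  0.25 10.61] twist 0
```

Request:
move_arm:
  rows: [0,0.1,1,10,0,0.1,4,20,0,0.1,8,20,0,0.1,10,20,0,0.1,10.7,20,0,0.1,10.7,20]

```text
clock: 4.62
tcp_pos: [0.4628, -0.3972, 0.0121]
orientation: [3.067, -0.677, 0.002]
contact_force: [-0.5, 0.5, 0.6]
grip_width: 0.058
gripper_force: 0.0
```

Request:
move_arm:
  rows: [0,0,0,0,0,0,0,0,0,0,0,0,0,0,0,0]
  fingers: 0.3
  newtons: 40

```text
clock: 5.12
tcp_pos: [0.4631, -0.3975, 0.013]
orientation: [3.067, -0.677, 0.004]
contact_force: [-0.6, 1.2, 6.0]
grip_width: 0.0417
gripper_force: 39.9
```

Request:
move_arm:
  rows: [0,0,-2,0,0,0,-6,0,0,0,-11,0,0,0,-16,0,0,0,-20,-10,0,0,-24,-20]

```text
clock: 5.88
tcp_pos: [0.462, -0.3967, 0.2547]
orientation: [3.138, -0.125, 0.003]
contact_force: [0.5, -0.7, 0.1]
grip_width: 0.0415
gripper_force: 40.6
```

Request:
move_arm:
  rows: [0,-4,0,0,1,-9,0,0,2,-15,0,0,3,-21,0,0,4,-27,0,0,5,-33,0,0,5,-39,0,0,5,-43,0,0,5,-45,0,0,5,-45,0,0]

```text
clock: 7.12
tcp_pos: [0.5503, 0.0491, 0.2527]
orientation: [-3.139, 0.129, -0.003]
contact_force: [-0.1, -1.4, -0.9]
grip_width: 0.0418
gripper_force: 41.7
```

```bash
python3 - <<'E'
from h import *
o=r.get_obs(); print(o["tcp_pos"],o["grip_width"],o["gripper_force"])
p=r.camera_params("wrist"); np.save("pw3.npy",p)
cv2.imwrite("pics/w3.png",r.grab_frame("wrist"))
E
```

```text
[0.5502915  0.04909978 0.25266476] 0.041769497329169666 41.74445450305939
```

View pics/w3.png

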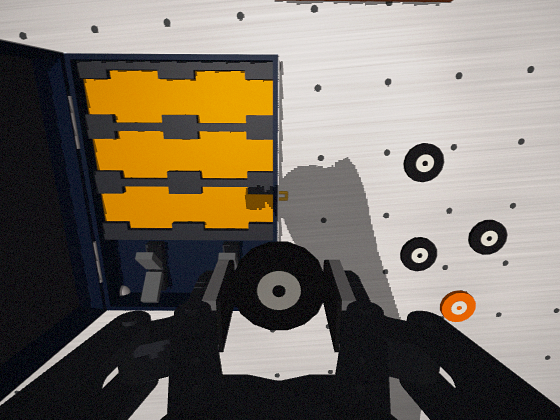

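```bash
python3 - <<'E'
from h import *
p=np.load("pw3.npy",allow_pickle=True).item()
f=cv2.imread("pics/w3.png"); hsv=cv2.cvtColor(f,cv2.COLOR_BGR2HSV)
w=ray("wrist",[(277.5,56),(65,54),(275.5,235)],.042,p); print(w.round(4))
print("dist",np.linalg.norm(w[0]-w[1]), "yaw from rear-front", np.degrees(np.arctan2(*(w[1]-w[0])[[1,0]])), "yaw front edge",np.degrees(np.arctan2(*(w[0]-w[2])[[1,0]])))
m=cv2.inRange(hsv,(16,150,60),(30,255,255)); m[240:]=0
n,l,s,c=cv2.connectedComponentsWithStats(m)
for k in range(1,n):
    if s[k,4]<2000: continue
    ct=max(cv2.findContours((l==k).astype(np.uint8),cv2.RETR_EXTERNAL,cv2.CHAIN_APPROX_NONE)[0],key=len)
    q=ray("wrist",ct[:,0],.024,p)[:,:2]*1000
    print(s[k], cv2.minAreaRect(q.astype(np.float32)))
E
```

```text
[[0.6741 0.0393 0.042 ]
 [0.6921 0.2365 0.042 ]
 [0.4964 0.0563 0.042 ]]
dist 0.1980932424426698 yaw from rear-front 84.78818270778893 yaw front edge -5.461251232571402
[  83   70  190   53 8256] ((647.35302734375, 142.22586059570312), (189.65243530273438, 49.914573669433594), 85.28218841552734)
[  93  131  180   48 7024] ((588.609130859375, 147.30264282226562), (189.45098876953125, 49.84052658081055), 85.28715515136719)
[ 101  186  172   43 5960] ((530.5573120117188, 152.43434143066406), (189.4949951171875, 48.31043243408203), 84.58683013916016)
```

```bash
cat >> h.py <<'E'
CY=np.radians(-5.0); CO=np.array([.5470,.1510])
def cw(x,y): 
    c,s=np.cos(CY),np.sin(CY); return CO+np.array([c*x-s*y,s*x+c*y])/1000
YAW=CY+np.pi/2
PK=[(-16,-42.5),(-16,42.5),(42,-42.5),(42,42.5),(100,-42.5),(100,42.5)]
def held(uv,p,tcp):
    """offset (world xy, m) of held disc centre from TCP"""
    return ray("wrist",uv,tcp[2]-.0055,p)[0][:2]-tcp[:2]
E
python3 - <<'E'
from h import *
p=np.load("pw3.npy",allow_pickle=True).item()
t=np.array([.5503,.0491,.2527]); o=held((279,291),p,t); print("off",o)
for k in range(6): print(k,cw(*PK[k]).round(4))
w=cw(*PK[4])-o; a=go(*w,.09,YAW); go(*w,.038,YAW,a)
E
```

```text
off [-0.00320835 -0.0005964 ]
0 [0.5274 0.1101]
1 [0.5348 0.1947]
2 [0.5851 0.105 ]
3 [0.5925 0.1897]
4 [0.6429 0.0999]
5 [0.6503 0.1846]
shift [ 9.08 -6.13 16.25] twist 0.2
shift [-0.01 -0.    5.2 ] twist 0.0
```

Request:
move_arm:
  rows: [3,-2,2,0,6,-4,6,0,8.5,-5.8,10,0,9.05,-6.1,14,0,9.05,-6.1,17,0,9.05,-6.1,19,0,9.05,-6.1,20.5,0,9.05,-6.1,21.4,0,9.05,-6.1,21.4,0]

```text
clock: 8.3
tcp_pos: [0.6462, 0.1002, 0.0377]
orientation: [3.139, -0.134, 0.001]
contact_force: [-0.1, -0.3, 0.3]
grip_width: 0.0418
gripper_force: 42.5
```

Request:
move_arm:
  rows: [0,0,0,0,0,0,0,0,0,0,0,0]
  fingers: 0.7

```text
clock: 8.68
tcp_pos: [0.6459, 0.1006, 0.0376]
orientation: [-3.139, 0.133, -0.001]
contact_force: [0.0, 0.4, 0.4]
grip_width: 0.06
gripper_force: 0.0
```

Request:
move_arm:
  rows: [0,0,-3,0,0,0,-8,0,0,0,-12,0,0,0,-12,0]

```text
clock: 9.18
tcp_pos: [0.6481, 0.1011, 0.1615]
orientation: [-3.137, 0.134, -0.011]
contact_force: [-0.3, 0.7, -0.5]
grip_width: 0.0597
gripper_force: 0.0
```

```bash
python3 - <<'E'
from h import *
w=wdisc(cw(*PK[4]),.031,tag="w4")
if w is not None: print(w,(w-cw(*PK[4]))*1000)
o=r.get_obs(); print(o["tcp_pos"],o["grip_width"])
f=r.grab_frame("top"); print([d for d in discs(f,"top") if d[2]<20])
E
```

```text
[0.643  0.0995 0.0431] 30 False
[0.6431 0.1001 0.0214] 30 True
[0.6443 0.1    0.0421] 40 False
[0.6431 0.1001 0.0212] 40 True
[0.6443 0.1    0.0423] 50 False
[0.6431 0.1    0.0211] 50 True
[0.6431 0.1001 0.0208] 60 True
[0.6432 0.1002 0.0204] 75 True
[0.6432 0.1001 0.0203] 90 True
[0.6431289  0.10008733] [0.21355281 0.14117891]
[0.6466785  0.10065665 0.15913041] 0.05952629620218911
[(257, 266, 14.4, np.float64(0.441), np.float64(-0.1148)), (288, 260, 14.4, np.float64(0.4567), np.float64(-0.197)), (258, 224, 14.0, np.float64(0.554), np.float64(-0.1158)), (337, 216, 14.3, np.float64(0.5758), np.float64(-0.3322))]
```

View pics/w4.png

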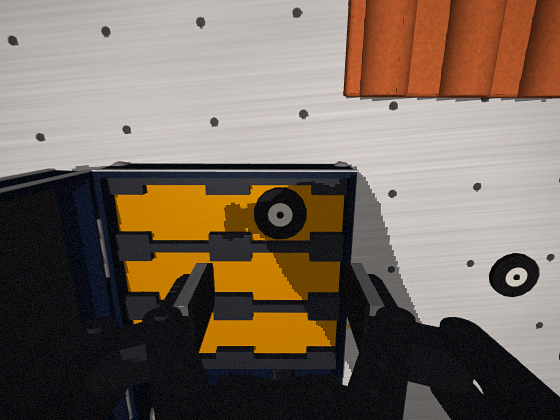

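Disc 1 is in pocket 4 (0.2 mm off) and the rest are unmoved. Next is the disc at (.555,-.116).

```bash
python3 - <<'E'
from h import *
a=go(.555,-.116,.12,YAW)
E
```

```text
shift [-7.19 22.33  3.74] twist 0.1
```

Request:
move_arm:
  rows: [-1.5,4,0,0,-3.5,10,0,0,-5.5,16,1,0,-7,21,2.5,0,-7.2,22.3,3.7,0,-7.2,22.3,3.7,0,-7.2,22.3,3.7,0]

```text
clock: 10.15
tcp_pos: [0.5557, -0.1134, 0.1201]
orientation: [-3.138, 0.13, 0.0]
contact_force: [0.6, 0.3, 0.4]
grip_width: 0.0597
gripper_force: 0.0
```

```bash
cat >> h.py <<'E'
def plan(near,k,z=.0125):
    """measure disc near xy, then grasp, carry to pocket k and the lift after it"""
    ps=[]
    o=r.get_obs(); w=wdisc(np.array(near)); print("disc",w,"tcp",o["tcp_pos"])
    a=go(w[0],w[1],z,YAW); q=cw(*PK[k]); b=go(*w,.15,YAW,a); c=go(*q,.15,YAW,b); d=go(*q,.038,YAW,c); return d
E
python3 - <<'E'
from h import *
plan((.555,-.116),2)
E
```

```text
[ 0.5571 -0.1165  0.0422] 30 False
[ 0.5559 -0.1163  0.0209] 30 True
[ 0.5571 -0.1165  0.0425] 40 False
[ 0.5559 -0.1163  0.0209] 40 True
[ 0.5571 -0.1165  0.0428] 50 False
[ 0.5559 -0.1163  0.0207] 50 True
[ 0.5571 -0.1165  0.0429] 60 False
[ 0.5558 -0.1164  0.0206] 60 True
[ 0.557  -0.1165  0.0432] 75 False
[ 0.5558 -0.1164  0.0201] 75 True
disc [ 0.55645004 -0.1164438 ] tcp [ 0.55571159 -0.11341979  0.1201426 ]
shift [ 0.07  0.32 10.79] twist 0.3
shift [ 1.000e-02 -2.000e-02 -1.375e+01] twist -0.0
shift [  0.93 -22.31   0.03] twist 0.0
shift [-1.00e-02  1.00e-02  1.12e+01] twist 0.0
```

Request:
move_arm:
  rows: [0,0.3,3,0,0,0.3,7,0,0,0.3,10,0,0,0.3,10.8,0,0,0.3,10.8,0,0,0.3,10.8,0]

```text
clock: 10.95
tcp_pos: [0.556, -0.1184, 0.0137]
orientation: [3.139, -0.133, 0.004]
contact_force: [-0.0, 0.2, -0.2]
grip_width: 0.0601
gripper_force: 0.0
```

Request:
move_arm:
  rows: [0,0,0,0,0,0,0,0,0,0,0,0,0,0,0,0]
  fingers: 0.3

```text
clock: 11.45
tcp_pos: [0.5557, -0.1187, 0.0139]
orientation: [3.139, -0.134, 0.004]
contact_force: [-1.4, 1.1, 7.7]
grip_width: 0.0418
gripper_force: 39.4
```

Request:
move_arm:
  rows: [0,0,-2,0,0,0,-6,0,0,-1,-11,0,0.3,-5,-13.7,0,0.6,-11,-13.7,0,0.9,-17,-13.7,0,0.9,-21,-13.7,0,0.9,-22.3,-13.7,0,0.9,-22.3,-13.7,0,0.9,-22.3,-13.7,0]

```text
clock: 12.7
tcp_pos: [0.5827, 0.1003, 0.1493]
orientation: [3.137, -0.138, -0.0]
contact_force: [0.9, -0.9, -0.8]
grip_width: 0.0417
gripper_force: 40.6
```

```bash
cat >> h.py <<'E'
def place(k):
    p=r.camera_params("wrist"); o=r.get_obs(); t=o["tcp_pos"]; f=r.grab_frame("wrist"); cv2.imwrite(f"pics/place{k}.png",f)
    g=cv2.medianBlur(f.max(2),3); q=[]
    for th in (40,50,60,75):
        c,h=cv2.findContours((g<th).astype(np.uint8),cv2.RETR_CCOMP,cv2.CHAIN_APPROX_NONE)
        for i,ct in enumerate(c):
            if h[0][i][3]<0 or len(ct)<40: continue
            (u,v),(a,b),_=cv2.fitEllipse(ct)
            if abs(u-279)<25 and abs(v-291)<30 and b<80 and a/b>.75: q.append((u,v))
    uv=np.median(q,0); off=held(uv,p,t); w=cw(*PK[k])-off
    print("grip",o["grip_width"],o["gripper_force"],"hole",uv,"off mm",off*1000); go(*w,.038,YAW)
E
python3 - <<'E'
from h import *
place(2)
E
```

```text
grip 0.04169648324823526 40.553094148635864 hole [278.50328064 283.5058136 ] off mm [ 0.59042987 -0.6678794 ]
shift [ 0.13 -0.56 11.13] twist -0.1
```

Request:
move_arm:
  rows: [0.15,-0.5,4,0,0.15,-0.5,8,0,0.15,-0.5,10.4,0,0.15,-0.5,11.1,0,0.15,-0.5,11.1,0]

```text
clock: 13.38
tcp_pos: [0.5849, 0.1062, 0.0389]
orientation: [3.138, -0.137, 0.0]
contact_force: [-0.6, 0.3, 0.1]
grip_width: 0.0419
gripper_force: 40.6
```

Request:
move_arm:
  rows: [0,0,0,0,0,0,0,0,0,0,0,0]
  fingers: 0.7

```text
clock: 13.75
tcp_pos: [0.5848, 0.1076, 0.0386]
orientation: [-3.139, 0.134, -0.001]
contact_force: [0.8, -0.3, 0.3]
grip_width: 0.06
gripper_force: 0.0
```

Request:
move_arm:
  rows: [0,0,-3,0,0,0,-8,0,0,2,-11,0,-3,7,-11,0,-6,12,-11,0,-9,17,-11,0,-11.5,21.5,-10,0,-12.3,23.1,-8.2,0,-12.3,23.1,-8.2,0,-12.3,23.1,-8.2,0]

```text
clock: 15.0
tcp_pos: [0.4436, -0.111, 0.1209]
orientation: [-3.138, 0.132, -0.002]
contact_force: [-0.9, 0.4, 0.4]
grip_width: 0.0597
gripper_force: 0.0
```

```bash
python3 - <<'E'
from h import *
f=r.grab_frame("top"); print([d for d in discs(f,"top") if d[2]<20])
plan((.4425,-.115),3)
E
```

```text
[(337, 216, 14.2, np.float64(0.5756), np.float64(-0.3322)), (175, 212, 14.9, np.float64(0.5882), np.float64(0.1117))]
[ 0.4439 -0.1154  0.0423] 30 False
[ 0.4426 -0.1153  0.0212] 30 True
[ 0.4439 -0.1154  0.0425] 40 False
[ 0.4425 -0.1153  0.0209] 40 True
[ 0.4438 -0.1155  0.0428] 50 False
[ 0.4425 -0.1152  0.0206] 50 True
[ 0.4438 -0.1154  0.0429] 60 False
[ 0.4426 -0.1153  0.0205] 60 True
[ 0.4438 -0.1155  0.0432] 75 False
[ 0.4426 -0.1154  0.0201] 75 True
disc [ 0.44319595 -0.11539638] tcp [ 0.44377905 -0.11081774  0.12099078]
shift [-0.03  0.46 10.85] twist 0.2
shift [ 2.000e-02 -1.000e-02 -1.375e+01] twist 0.0
shift [ 1.222e+01 -3.169e+01  3.000e-02] twist 0.0
shift [-0.02  0.   11.2 ] twist 0.0
```

Request:
move_arm:
  rows: [-0.1,0.4,3,0,-0.1,0.4,7,0,-0.1,0.4,10,0,-0.1,0.4,10.8,0,-0.1,0.4,10.8,0]

```text
clock: 15.72
tcp_pos: [0.4417, -0.1154, 0.0126]
orientation: [-3.139, 0.132, -0.0]
contact_force: [0.2, -0.4, 0.3]
grip_width: 0.0596
gripper_force: 0.0
```

Request:
move_arm:
  rows: [0,0,0,0,0,0,0,0,0,0,0,0,0,0,0,0]
  fingers: 0.3

```text
clock: 16.23
tcp_pos: [0.4422, -0.1159, 0.0138]
orientation: [3.139, -0.133, 0.004]
contact_force: [-0.8, 1.5, 5.5]
grip_width: 0.0416
gripper_force: 39.8
```

Request:
move_arm:
  rows: [0,0,-2,0,0,0,-6,0,1,-2,-11,0,3,-7,-13.7,0,5,-12.5,-13.7,0,7,-18,-13.7,0,9,-23.5,-13.7,0,11,-28,-13.7,0,12.2,-31.3,-13.7,0,12.2,-31.7,-13.7,0]

```text
clock: 17.48
tcp_pos: [0.5901, 0.1931, 0.1504]
orientation: [-3.137, 0.128, -0.003]
contact_force: [0.5, -1.1, -1.4]
grip_width: 0.0416
gripper_force: 40.6
```

Request:
move_arm:
  rows: [0,0,0,0,0,0,0,0]

```text
clock: 17.73
tcp_pos: [0.5894, 0.1877, 0.1496]
orientation: [3.138, -0.137, 0.0]
contact_force: [-0.9, 0.4, -1.2]
grip_width: 0.0413
gripper_force: 40.6
```

```bash
python3 - <<'E'
from h import *
place(3)
w=wdisc(cw(*PK[2]),.031); print(w,cw(*PK[2]))
E
```

```text
grip 0.04125336751358948 40.58976888656616 hole [278.48655701 282.73394775] off mm [ 0.99495739 -0.71296816]
shift [ 0.18 -0.3  11.16] twist 0.0
[0.5851 0.1058 0.0221] 40 True
[0.644  0.101  0.0454] 50 False
[0.6433 0.1002 0.0228] 50 True
[0.585  0.1057 0.0219] 50 True
[0.644  0.1009 0.0455] 60 False
[0.6433 0.1    0.0227] 60 True
[0.5851 0.1057 0.0218] 60 True
[0.6439 0.101  0.0456] 75 False
[0.6432 0.1    0.0226] 75 True
[0.5851 0.1056 0.0216] 75 True
[0.644  0.1009 0.0457] 90 False
[0.6432 0.1001 0.0226] 90 True
[0.5851 0.1057 0.0215] 90 True
[0.64324854 0.10096118] [0.58513606 0.10500118]
```

Request:
move_arm:
  rows: [0.2,-0.3,4,0,0.2,-0.3,8,0,0.2,-0.3,10.4,0,0.2,-0.3,11.1,0,0.2,-0.3,11.1,0]

```text
clock: 18.45
tcp_pos: [0.592, 0.1918, 0.0389]
orientation: [3.138, -0.135, 0.0]
contact_force: [0.6, 0.0, 1.2]
grip_width: 0.0415
gripper_force: 40.7
```

Request:
move_arm:
  rows: [0,0,0,0,0,0,0,0,0,0,0,0]
  fingers: 0.7

```text
clock: 18.82
tcp_pos: [0.5921, 0.1924, 0.0387]
orientation: [-3.139, 0.134, -0.001]
contact_force: [-0.0, 0.2, -0.2]
grip_width: 0.0598
gripper_force: 0.0
```

Request:
move_arm:
  rows: [0,0,-3,0,0,0,-8,0,-0.5,3,-11.5,0,-2,8,-11.5,0,-3.5,14,-11.5,0,-5,20,-11.5,0,-6.5,26,-11.5,0,-8,32,-11.5,0,-9.5,37,-10,0,-10,39.8,-8.2,0]

```text
clock: 20.08
tcp_pos: [0.457, -0.1988, 0.1205]
orientation: [3.137, -0.14, 0.001]
contact_force: [1.3, 1.4, -0.5]
grip_width: 0.0599
gripper_force: 0.0
```

Request:
move_arm:
  rows: [0,0,0,0,0,0,0,0]

```text
clock: 20.32
tcp_pos: [0.459, -0.1948, 0.1207]
orientation: [-3.138, 0.132, -0.001]
contact_force: [0.0, -0.0, -0.5]
grip_width: 0.0601
gripper_force: 0.0
```

```bash
python3 - <<'E'
from h import *
f=r.grab_frame("top"); print([d for d in discs(f,"top") if d[2]<20])
plan((.458,-.198),0)
E
```

```text
[(337, 216, 14.3, np.float64(0.5758), np.float64(-0.3322)), (175, 212, 14.9, np.float64(0.588), np.float64(0.1117))]
[ 0.4596 -0.198   0.0423] 30 False
[ 0.4582 -0.1979  0.021 ] 30 True
[ 0.4596 -0.198   0.0424] 40 False
[ 0.4583 -0.198   0.0209] 40 True
[ 0.4596 -0.198   0.0426] 50 False
[ 0.4583 -0.1979  0.0207] 50 True
[ 0.4596 -0.1981  0.0429] 60 False
[ 0.4584 -0.198   0.0206] 60 True
[ 0.4596 -0.1982  0.0433] 75 False
[ 0.4584 -0.198   0.0202] 75 True
disc [ 0.45897779 -0.19800302] tcp [ 0.45932998 -0.19437538  0.12083859]
shift [-0.03  0.37 10.84] twist 0.3
shift [  0.02  -0.   -13.75] twist 0.0
shift [ 4.130e+00 -3.128e+01  2.000e-02] twist 0.0
shift [-0.02  0.   11.2 ] twist 0.0
```

Request:
move_arm:
  rows: [-0.1,0.35,3,0,-0.1,0.35,7,0,-0.1,0.35,10,0,-0.1,0.35,10.8,0,-0.1,0.35,10.8,0]

```text
clock: 21.05
tcp_pos: [0.4576, -0.1985, 0.0127]
orientation: [-3.139, 0.132, -0.0]
contact_force: [-0.6, 1.0, 0.7]
grip_width: 0.0598
gripper_force: 0.0
```

Request:
move_arm:
  rows: [0,0,0,0,0,0,0,0,0,0,0,0,0,0,0,0]
  fingers: 0.3

```text
clock: 21.55
tcp_pos: [0.4582, -0.1992, 0.0139]
orientation: [3.138, -0.133, 0.004]
contact_force: [-0.1, 1.9, 5.6]
grip_width: 0.0416
gripper_force: 39.8
```

Request:
move_arm:
  rows: [0,0,-2,0,0,0,-6,0,0.5,-2,-11,0,1,-7,-13.7,0,1.7,-12.5,-13.7,0,2.4,-18,-13.7,0,3.1,-23.5,-13.7,0,3.8,-28,-13.7,0,4.1,-31,-13.7,0,4.1,-31.4,-13.7,0]

```text
clock: 22.8
tcp_pos: [0.525, 0.1131, 0.1504]
orientation: [-3.138, 0.127, -0.003]
contact_force: [-0.0, 0.5, -0.1]
grip_width: 0.0414
gripper_force: 40.6
```

Request:
move_arm:
  rows: [0,0,0,0,0,0,0,0]

```text
clock: 23.05
tcp_pos: [0.5245, 0.1085, 0.1495]
orientation: [3.138, -0.137, 0.0]
contact_force: [0.0, -0.3, 0.0]
grip_width: 0.0418
gripper_force: 40.6
```

```bash
python3 - <<'E'
from h import *
place(0)
w=wdisc(cw(*PK[3]),.031); print(w,cw(*PK[3]))
E
```

```text
grip 0.041786653968654046 40.56943953037262 hole [278.4881134  283.25178528] off mm [ 0.72460302 -0.68009858]
shift [ 0.19 -0.24 11.14] twist -0.0
[0.5932 0.1905 0.0457] 50 False
[0.5927 0.1917 0.0229] 50 True
[0.5933 0.1904 0.0458] 60 False
[0.5928 0.1916 0.0228] 60 True
[0.5932 0.1904 0.0459] 75 False
[0.5927 0.1915 0.0227] 75 True
[0.5932 0.1903 0.0462] 90 False
[0.5928 0.1915 0.0226] 90 True
[0.59299647 0.19097018] [0.5925443  0.18967773]
```

Request:
move_arm:
  rows: [0.2,-0.2,4,0,0.2,-0.2,8,0,0.2,-0.2,10.4,0,0.2,-0.2,11.1,0,0.2,-0.2,11.1,0]

```text
clock: 23.78
tcp_pos: [0.527, 0.1116, 0.0388]
orientation: [3.138, -0.135, 0.0]
contact_force: [-0.1, -0.7, -0.2]
grip_width: 0.0418
gripper_force: 40.7
```

Request:
move_arm:
  rows: [0,0,0,0,0,0,0,0,0,0,0,0]
  fingers: 0.7

```text
clock: 24.15
tcp_pos: [0.527, 0.1121, 0.0386]
orientation: [-3.139, 0.134, -0.001]
contact_force: [-0.4, -0.2, 0.7]
grip_width: 0.0596
gripper_force: 0.0
```

Request:
move_arm:
  rows: [0,0,-3,0,0,0,-8,0,0.5,3,-12,0,1.5,8,-12,0,2.5,14,-12,0,4,20,-12,0,5.5,26,-12,0,7,32,-12,0,8,38,-12,0,8.8,42,-10,0]

```text
clock: 25.4
tcp_pos: [0.5792, -0.3183, 0.1397]
orientation: [3.136, -0.138, 0.005]
contact_force: [-0.1, -0.4, 1.1]
grip_width: 0.0595
gripper_force: 0.0
```

Request:
move_arm:
  rows: [0,1.6,1,0,0,1.8,1.8,0,0,1.8,1.8,0,0,1.8,1.8,0]

```text
clock: 25.9
tcp_pos: [0.5781, -0.3297, 0.121]
orientation: [-3.138, 0.129, -0.001]
contact_force: [-0.2, -0.4, 0.3]
grip_width: 0.0597
gripper_force: 0.0
```

```bash
python3 - <<'E'
from h import *
f=r.grab_frame("top"); print([d for d in discs(f,"top") if d[2]<20]); cv2.imwrite("pics/top5.png",f)
plan((.577,-.3335),1)
E
```

```text
[(175, 212, 14.9, np.float64(0.5881), np.float64(0.1116))]
[ 0.5788 -0.3337  0.0423] 30 False
[ 0.5775 -0.3337  0.0209] 30 True
[ 0.5788 -0.3337  0.0425] 40 False
[ 0.5775 -0.3337  0.0208] 40 True
[ 0.5788 -0.3338  0.0429] 50 False
[ 0.5775 -0.3337  0.0206] 50 True
[ 0.5787 -0.3338  0.0431] 60 False
[ 0.5775 -0.3337  0.0206] 60 True
[ 0.5776 -0.3336  0.0202] 75 True
disc [ 0.57757357 -0.33370121] tcp [ 0.57810522 -0.33007763  0.12108598]
shift [-0.03  0.33 10.86] twist 0.2
shift [  0.02  -0.   -13.75] twist 0.0
shift [-8.870e+00 -5.227e+01 -1.000e-02] twist 0.0
shift [-1.00e-02  0.00e+00  1.12e+01] twist 0.0
```

Request:
move_arm:
  rows: [-0.05,0.35,3,0,-0.05,0.35,7,0,-0.05,0.35,10,0,-0.05,0.35,10.8,0,-0.05,0.35,10.8,0]

```text
clock: 26.62
tcp_pos: [0.5768, -0.335, 0.0128]
orientation: [3.139, -0.133, 0.001]
contact_force: [0.7, 0.4, 0.1]
grip_width: 0.0596
gripper_force: 0.0
```

Request:
move_arm:
  rows: [0,0,0,0,0,0,0,0,0,0,0,0,0,0,0,0]
  fingers: 0.3

```text
clock: 27.12
tcp_pos: [0.5777, -0.3357, 0.0144]
orientation: [3.138, -0.134, 0.005]
contact_force: [-0.3, -0.1, 6.9]
grip_width: 0.0413
gripper_force: 40.1
```

Request:
move_arm:
  rows: [0,0,-2,0,0,0,-6,0,0,-2,-11,0,-1,-7,-13.7,0,-2,-12.5,-13.7,0,-3,-18,-13.7,0,-4,-23.5,-13.7,0,-5,-29,-13.7,0,-6,-34.5,-13.7,0,-7,-40,-13.7,0]

```text
clock: 28.38
tcp_pos: [0.5408, 0.071, 0.151]
orientation: [-3.139, 0.134, -0.004]
contact_force: [0.9, 0.1, 0.0]
grip_width: 0.0414
gripper_force: 40.5
```

Request:
move_arm:
  rows: [-1,-5,0,0,-1.6,-9,0,0,-1.8,-12,0,0,-1.8,-12.3,0,0,-1.8,-12.3,0,0,-1.8,-12.3,0,0]

```text
clock: 29.12
tcp_pos: [0.5335, 0.1915, 0.1496]
orientation: [3.138, -0.137, 0.0]
contact_force: [-0.4, 0.2, -0.0]
grip_width: 0.0412
gripper_force: 40.5
```

```bash
python3 - <<'E'
from h import *
place(1)
E
```

```text
grip 0.0412316286152812 40.53719758987427 hole [278.49060059 283.30499268] off mm [ 0.70275883 -0.64911406]
shift [ 0.02 -0.39 11.15] twist -0.0
```

View pics/place1.png

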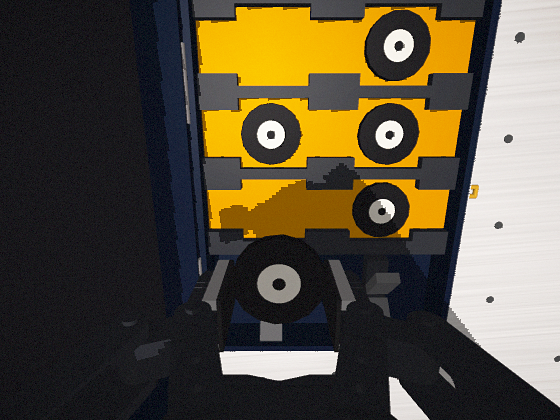

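The view shows four discs in pockets at (397,46), (271,134), (389,134) and (381,210), with the fifth held above pocket 1. I'll place it and move to look at the bar.

Request:
move_arm:
  rows: [0.1,-0.35,4,0,0.1,-0.35,8,0,0.1,-0.35,10.4,0,0.1,-0.35,11.1,0,0.1,-0.35,11.1,0]

```text
clock: 29.8
tcp_pos: [0.5348, 0.196, 0.0389]
orientation: [3.138, -0.135, 0.0]
contact_force: [-0.3, 0.6, -0.3]
grip_width: 0.0415
gripper_force: 40.6
```

Request:
move_arm:
  rows: [0,0,0,0,0,0,0,0,0,0,0,0]
  fingers: 0.7

```text
clock: 30.18
tcp_pos: [0.5347, 0.1968, 0.0385]
orientation: [-3.139, 0.134, -0.001]
contact_force: [-0.6, 0.4, 0.7]
grip_width: 0.0595
gripper_force: 0.0
```

Request:
move_arm:
  rows: [0,0,-3,0,0,0,-8,0,0,2,-14,0,-0.5,8,-19,0,-1,14,-22,0,-2,20,-22,0,-3,26,-22,0,-4,32,-22,0,-5,38,-22,0,-5.5,44,-22,0]

```text
clock: 31.42
tcp_pos: [0.4431, -0.2292, 0.2587]
orientation: [3.139, -0.133, 0.001]
contact_force: [0.9, 0.0, -0.3]
grip_width: 0.0597
gripper_force: 0.0
```

Request:
move_arm:
  rows: [0,5,0,0,0,8.5,0,0,0,9,0,0,0,9,0,0,0,9,0,0]
  fingers: 0

```text
clock: 32.05
tcp_pos: [0.4369, -0.3156, 0.2583]
orientation: [-3.138, 0.13, -0.0]
contact_force: [0.6, 0.2, -0.2]
grip_width: 0.0001
gripper_force: 0.0
```

```bash
python3 - <<'E'
from h import *
p=r.camera_params("wrist"); np.save("pw6.npy",p); o=r.get_obs(); print(o["tcp_pos"],o["grip_width"])
cv2.imwrite("pics/w6.png",r.grab_frame("wrist"))
E
```

```text
[ 0.43685519 -0.3155521   0.25827419] 9.234606745751744e-05
```

View pics/w6.png

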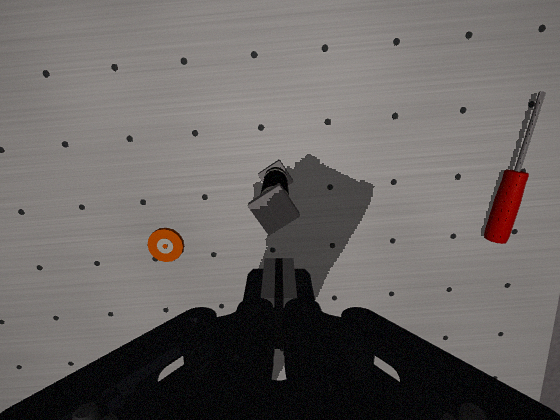

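```bash
python3 - <<'E'
from h import *
p=np.load("pw6.npy",allow_pickle=True).item()
w=ray("wrist",[(248.5,204),(285,183),(299,215),(266,235)],.14,p)[:,:2]; print(w.round(4),w.mean(0))
for i in range(4):
    e=w[(i+1)%4]-w[i]; print(np.linalg.norm(e).round(4),np.degrees(np.arctan2(e[1],e[0])))
b=ray("wrist",[(257,178),(278,160)],.01,p); print(b)
E
```

```text
[[ 0.4451 -0.2936]
 [ 0.4592 -0.3229]
 [ 0.433  -0.3318]
 [ 0.4185 -0.3046]] [ 0.43894462 -0.31323906]
0.0326 -64.3068323202865
0.0277 -161.24359918335418
0.0308 117.98539989913547
0.0288 22.582587540574917
[[ 0.43982224 -0.29149681  0.01      ]
 [ 0.45839631 -0.31728409  0.01      ]]
```

Request:
move_arm:
  rows: [-2,1,0,-10,-4,2,0,-20,-5.2,2.6,0,-29,-5.2,2.6,5,-29,-5.2,2.6,10,-29,-5.2,2.6,13.5,-29,-5.2,2.6,13.8,-29,-5.2,2.6,13.8,-29]

```text
clock: 33.1
tcp_pos: [0.3832, -0.3386, 0.1213]
orientation: [3.071, 0.658, 0.001]
contact_force: [0.1, -1.0, 0.5]
grip_width: 0.0
gripper_force: 0.0
```

```bash
python3 - <<'E'
from h import *
o=r.get_obs(); print(o["joints"].round(2)); go(.439-.026*.914,-.313-.026*.406,.12,np.radians(114))
E
```

```text
[ 0.6   0.37  0.01  2.05 -0.    0.71 -0.54]
shift [ 3.54 -0.06  0.14] twist 0.2
```

Request:
move_arm:
  rows: [2,0,0,0,3.2,0,0,0,4,0,0,0,5,0,0,0,6,0,0,0,7,0,0,0,8,0,0,0,8,0,0,0]

```text
clock: 34.1
tcp_pos: [0.4563, -0.3054, 0.1203]
orientation: [-3.072, -0.659, -0.001]
contact_force: [-0.2, -0.0, 0.3]
grip_width: -0.0001
gripper_force: 0.0
```

Request:
move_arm:
  rows: [0,0,-5,0,0,0,-10,0,0,0,-14,0,0,0,-14,0]
  fingers: 0.6

```text
clock: 34.6
tcp_pos: [0.4567, -0.3072, 0.2638]
orientation: [3.068, 0.654, 0.008]
contact_force: [-0.6, -0.1, -0.5]
grip_width: 0.0515
gripper_force: 0.0
```

```bash
python3 - <<'E'
from h import *
p=r.camera_params("wrist"); np.save("pw7.npy",p); o=r.get_obs(); print(o["tcp_pos"])
cv2.imwrite("pics/w7.png",r.grab_frame("wrist"))
E
```

```text
[ 0.45666556 -0.30724133  0.26382248]
```

View pics/w7.png

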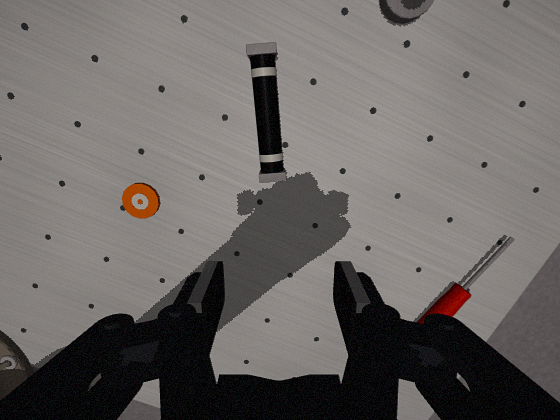

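```bash
python3 - <<'E'
from h import *
p=np.load("pw7.npy",allow_pickle=True).item()
w=ray("wrist",[(270.5,158.5),(263.5,72)],.026,p); print(w); m=w.mean(0); d=w[1]-w[0]; ang=np.arctan2(d[1],d[0]); print(m,np.degrees(ang),np.linalg.norm(d))
e=ray("wrist",[(272,175),(261.5,47)],.03,p); print(e.mean(0),np.linalg.norm(e[1]-e[0]))
yaw=ang+np.pi/2
m=(m+e.mean(0))/2
a=go(m[0],m[1],.12,yaw); b=go(m[0],m[1],.02,yaw,a)
q=cw(-92.5,0); print("cradle",q); c=go(m[0],m[1],.2,yaw,b); 
d=go(*q,.2,CY,c)
E
```

```text
[[ 0.47708313 -0.29089755  0.026     ]
 [ 0.55480775 -0.24905159  0.026     ]]
[ 0.51594544 -0.26997457  0.026     ] 28.297465007951516 0.08827344779767432
[ 0.51820902 -0.26899709  0.03      ] 0.12849400447960113
shift [ 7.1  -0.91 14.17] twist -4.2
shift [-0.01 -0.02 10.  ] twist 0.0
cradle [0.45485199 0.15906191]
shift [  0.03   0.04 -18.  ] twist -0.0
shift [ 14.84 -40.68  -0.08] twist -56.7
```

Request:
move_arm:
  rows: [3,-0.4,2,-4,6,-0.8,6,-4.2,7.1,-0.9,11,-4.2,7.1,-0.9,16,-4.2,7.1,-0.9,21,-4.2,7.1,-0.9,24,-4.2,7.1,-0.9,24.8,-4.2,7.1,-0.9,24.8,-4.2]

```text
clock: 35.65
tcp_pos: [0.515, -0.2683, 0.0118]
orientation: [-3.045, -0.768, 0.004]
contact_force: [0.5, -0.1, -0.5]
grip_width: 0.051
gripper_force: 0.0
```

Request:
move_arm:
  rows: [0,0,0,0,0,0,0,0,0,0,0,0,0,0,0,0]
  fingers: 0.1
  newtons: 60

```text
clock: 36.15
tcp_pos: [0.5175, -0.2693, 0.0141]
orientation: [3.045, 0.768, 0.003]
contact_force: [-2.4, 1.6, 14.9]
grip_width: 0.0239
gripper_force: 61.9
```

Request:
move_arm:
  rows: [0,0,-2,0,0,0,-6,0,0,0,-11,0,0,0,-16,0,0,0,-19,0,0,0,-20,0]

```text
clock: 36.9
tcp_pos: [0.5169, -0.2691, 0.2147]
orientation: [3.044, 0.768, 0.004]
contact_force: [-0.1, 0.1, -2.0]
grip_width: 0.0238
gripper_force: 59.1
```

Request:
move_arm:
  rows: [1,-3,0,0,3,-8,0,-8,5,-14,0,-18,7,-19,0,-28,9,-24,0,-38,11,-29,0,-47,13,-34,0,-54,14.3,-38.5,0,-56.7,14.8,-40.5,0,-56.7,14.8,-40.7,0,-56.7]

```text
clock: 38.15
tcp_pos: [0.4523, 0.1609, 0.2114]
orientation: [-2.311, -2.126, 0.003]
contact_force: [0.0, -0.3, -2.2]
grip_width: 0.0239
gripper_force: 59.3
```

Request:
move_arm:
  rows: [0,0,0,0,0,0,0,0]

```text
clock: 38.4
tcp_pos: [0.4538, 0.1582, 0.2119]
orientation: [2.318, 2.12, -0.002]
contact_force: [0.9, 0.9, -1.9]
grip_width: 0.0244
gripper_force: 59.3
```

```bash
python3 - <<'E'
from h import *
p=r.camera_params("wrist"); np.save("pw8.npy",p); o=r.get_obs(); print(o["tcp_pos"],o["grip_width"])
cv2.imwrite("pics/w8.png",r.grab_frame("wrist")); cv2.imwrite("pics/s8.png",r.grab_frame("scene"))
q=cw(-92.5,0); d=go(*q,.2,CY)
f=r.grab_frame("top"); print([d for d in discs(f,"top") if d[2]<20])
E
```

```text
[0.45383676 0.15823576 0.21193355] 0.024370296889323365
shift [0.05 0.09 1.22] twist -0.1
[(175, 212, 15.1, np.float64(0.5882), np.float64(0.112))]
```

View pics/w8.png

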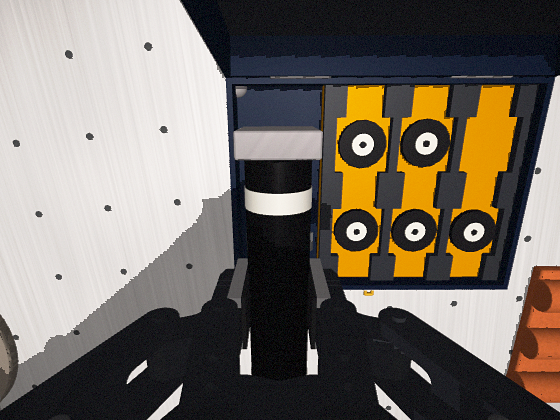

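```bash
python3 - <<'E'
from h import *
p=np.load("pw8.npy",allow_pickle=True).item(); t=np.array([.4538,.1585,.2119])
a=np.array([np.sin(-CY),np.cos(CY)]); n=np.array([np.cos(CY),np.sin(CY)])
for v in (128,138,158,191,214):
    w=ray("wrist",(278,v),t[2]+.015,p)[0][:2]-t[:2]; print(v,(w@a*1000).round(1),(w@n*1000).round(1))
E
```

```text
128 68.8 0.3
138 65.6 0.3
158 58.9 0.3
191 47.4 0.3
214 38.9 0.3
```

Request:
move_arm:
  rows: [0.1,0.1,4,0,0.1,0.1,9,0,0.1,0.1,12,0,0.1,0.1,14,0,0.1,0.1,15.5,0,0.1,0.1,16.3,0,0.1,0.1,16.6,0,0.1,0.1,16.6,0]

```text
clock: 39.55
tcp_pos: [0.4551, 0.1608, 0.0467]
orientation: [2.316, 2.123, 0.001]
contact_force: [0.6, -0.3, -2.4]
grip_width: 0.024
gripper_force: 59.4
```

Request:
move_arm:
  rows: [0,0,0.1,0,0,0,0.2,0,0,0,0.2,0]

```text
clock: 39.92
tcp_pos: [0.4548, 0.1607, 0.0444]
orientation: [2.316, 2.123, 0.0]
contact_force: [-0.1, 1.0, -1.8]
grip_width: 0.0243
gripper_force: 59.4
```

Request:
move_arm:
  rows: [0,0,0,0,0,0,0,0,0,0,0,0]
  fingers: 0.5

```text
clock: 40.3
tcp_pos: [0.4549, 0.1607, 0.0444]
orientation: [2.316, 2.123, 0.0]
contact_force: [0.7, 0.2, 0.1]
grip_width: 0.0424
gripper_force: 0.0
```

Request:
move_arm:
  rows: [0,0,-3,0,0,0,-8,0,0,0,-14,0,0,0,-20,0,0,0,-25,0,0,0,-26,0,0,0,-26,0]

```text
clock: 41.18
tcp_pos: [0.4547, 0.1606, 0.3044]
orientation: [2.316, 2.122, 0.001]
contact_force: [0.2, 0.4, -0.7]
grip_width: 0.043
gripper_force: 0.0
```

```bash
python3 - <<'E'
from h import *
p=r.camera_params("wrist"); np.save("pw9.npy",p); o=r.get_obs(); print(o["tcp_pos"],o["joints"].round(2))
cv2.imwrite("pics/w9.png",r.grab_frame("wrist")); g=r.grab_frame("scene"); cv2.imwrite("pics/s9.png",g); t=r.grab_frame("top"); cv2.imwrite("pics/t9.png",t)
A=cv2.resize(cv2.imread("pics/w9.png"),(400,300)); B=cv2.resize(g[60:240,280:440],(400,450),interpolation=2)[:300]
C=cv2.resize(t[130:290,30:210],(400,300),interpolation=2); D=cv2.resize(g[60:240,280:440][100:],(400,300),interpolation=2)
cv2.imwrite("pics/m9.png",np.vstack([np.hstack([A,B]),np.hstack([C,D])]))
E
```

```text
[0.45474103 0.16061493 0.3043843 ] [-0.04  0.13 -0.47  1.9   0.07  1.12 -0.62]
```

View pics/m9.png

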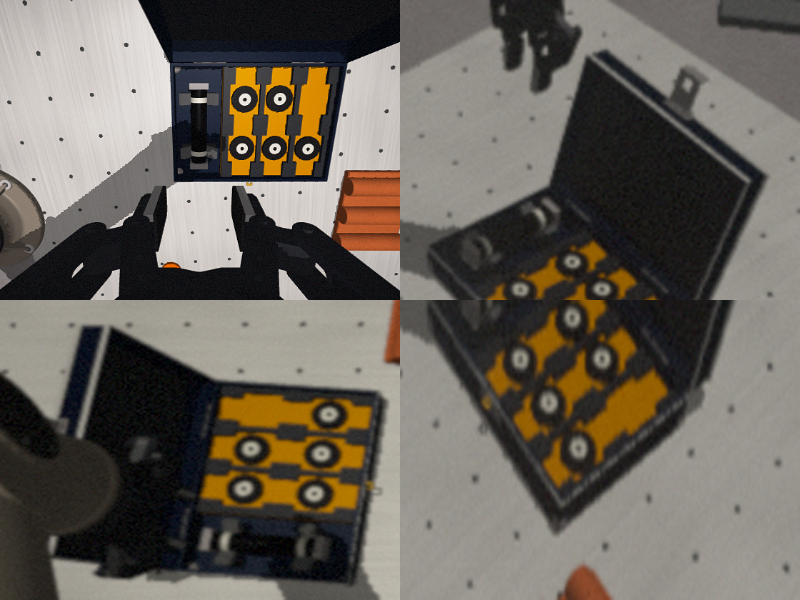

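The montage shows the bar in its saddles, five discs in pockets and the lid open. Next I'll get the lid angle from its rim corners in the top view, (77,145) and (52,266).

```bash
cat >> h.py <<'E'
def cw3(x,y,z): return np.array([*cw(x,y),z/1000])
def proj(cam,P):
    p=r.camera_params(cam); T=np.linalg.inv(p["world_from_camera"]); q=T[:3,:3]@P+T[:3,3]; return np.array([p["fx"]*q[0]/q[2]+p["cx"],p["fy"]*q[1]/q[2]+p["cy"]])
def lidpt(a,x,l,h): return cw3(x,100-l*np.cos(a)+h*np.sin(a),42+l*np.sin(a)+h*np.cos(a))
E
python3 - <<'E'
from h import *
for a in np.arange(1.6,1.96,.05):
    print(round(a,2),*[proj("top",lidpt(a,x,200,h)).round(0) for x in(137.5,-137.5) for h in (0,38)],"scene",*[proj("scene",lidpt(a,x,200,0)).round(0) for x in(137.5,-137.5)])
a=1.8
for h in (0,38): print(lidpt(a,-80,200,h),lidpt(a,80,200,h))
E
```

```text
1.6 [ 92. 143.] [ 75. 142.] [ 66. 267.] [ 49. 265.] scene [410. 136.] [347.  85.]
1.65 [ 88. 143.] [ 72. 142.] [ 62. 266.] [ 45. 265.] scene [413. 135.] [349.  84.]
1.7 [ 83. 143.] [ 68. 142.] [ 57. 266.] [ 41. 265.] scene [415. 134.] [352.  83.]
1.75 [ 79. 143.] [ 64. 143.] [ 53. 266.] [ 37. 264.] scene [418. 133.] [354.  82.]
1.8 [ 75. 143.] [ 61. 143.] [ 49. 265.] [ 34. 264.] scene [420. 132.] [357.  81.]
1.85 [ 72. 143.] [ 58. 143.] [ 45. 265.] [ 31. 264.] scene [423. 131.] [359.  81.]
1.9 [ 68. 143.] [ 56. 144.] [ 41. 265.] [ 28. 264.] scene [425. 131.] [361.  81.]
1.95 [ 65. 143.] [ 53. 144.] [ 38. 265.] [ 26. 264.] scene [427. 130.] [363.  81.]
[0.47998039 0.30285943 0.23676953] [0.63937154 0.28891451 0.23676953]
[0.4832057  0.33972482 0.22813585] [0.64259685 0.3257799  0.22813585]
```

Lid angle is about 1.76. I'll pull it from behind at case x = -80 with closed fingers, so I need the waypoints in tool axes (tx = case y, ty = case x).

```bash
python3 - <<'E'
from h import *
a=go(*cw(-80,210),.36,CY); b=go(*cw(-80,210),.219,CY,a)
o=r.get_obs();Rm=R.from_rotvec(o["orientation"]).as_matrix();print(Rm.round(3))
def tcp(a):
    if a>1.57: y=100-200*np.cos(a)+38*np.sin(a); z=205
    else: y=100-163*np.cos(a)+38*np.sin(a); z=42+163*np.sin(a)+38*np.cos(a)
    return y+11,z+14
y0,z0=210,219
for k,a in enumerate([1.76,1.7,1.64,1.58,1.5,1.42,1.34,1.26,1.18,1.1,1.02,.94,.86,.78,.7,.62,.54,.46,.38,.3,.24,.18,.12,.08,.04,.0]):
    y,z=tcp(a); print(k,a,round((y-y0)/10,2),round((z0-z)/10,2))
E
```

```text
shift [20.88  1.35 -5.78] twist 0.0
shift [ 0.02  0.04 14.1 ] twist -0.0
[[ 0.087  0.996 -0.003]
 [ 0.996 -0.087 -0.001]
 [-0.001 -0.003 -1.   ]]
0 1.76 -2.41 0.0
1 1.7 -3.55 0.0
2 1.64 -4.73 0.0
3 1.58 -5.92 0.0
4 1.5 -7.26 -0.23
5 1.42 -8.59 -0.39
6 1.34 -9.93 -0.44
7 1.26 -11.27 -0.38
8 1.18 -12.6 -0.22
9 1.1 -13.91 0.05
10 1.02 -15.19 0.42
11 0.94 -16.44 0.9
12 0.86 -17.65 1.47
13 0.78 -18.82 2.14
14 0.7 -19.92 2.89
15 0.62 -20.96 3.74
16 0.54 -21.93 4.66
17 0.46 -22.82 5.66
18 0.38 -23.63 6.73
19 0.3 -24.35 7.85
20 0.24 -24.83 8.73
21 0.18 -25.26 9.64
22 0.12 -25.63 10.58
23 0.08 -25.84 11.21
24 0.04 -26.04 11.85
25 0.0 -26.2 12.5
```

Request:
move_arm:
  rows: [0,0,-4,0,1,0.2,-6,0,6,0.5,-6,0,11,0.9,-6,0,16,1.2,-6,0,20,1.35,-6,0,21,1.35,-6,0,21,1.35,-6,0,21,1.35,-6,0]
  fingers: 0

```text
clock: 42.45
tcp_pos: [0.4868, 0.3671, 0.3638]
orientation: [2.317, 2.12, -0.002]
contact_force: [0.7, 0.0, 0.1]
grip_width: -0.0001
gripper_force: 0.0
```

Request:
move_arm:
  rows: [0,0,3,0,0,0,7,0,0,0,11,0,0,0,13.5,0,0,0,14.3,0,0,0,14.3,0]

```text
clock: 43.2
tcp_pos: [0.4868, 0.3681, 0.2217]
orientation: [2.317, 2.121, 0.0]
contact_force: [-1.0, 0.5, 0.3]
grip_width: 0.0004
gripper_force: 0.0
```

```bash
python3 - <<'E'
from h import *
o=r.get_obs(); print(o["tcp_pos"],o["grip_width"],o["joints"].round(2)); go(*cw(-80,210),.219,CY)
g=r.grab_frame("scene"); t=r.grab_frame("top")
cv2.imwrite("pics/m10.png",np.hstack([cv2.resize(g[30:230,260:460],(400,400)),cv2.resize(t[130:300,10:210],(400,400))]))
E
```

```text
[0.48684382 0.36807035 0.22174485] 0.00044296942009396757 [-0.34  0.45 -0.54  1.71  0.26  1.05 -1.06]
shift [-0.1  -0.12  0.27] twist -0.0
```

View pics/m10.png

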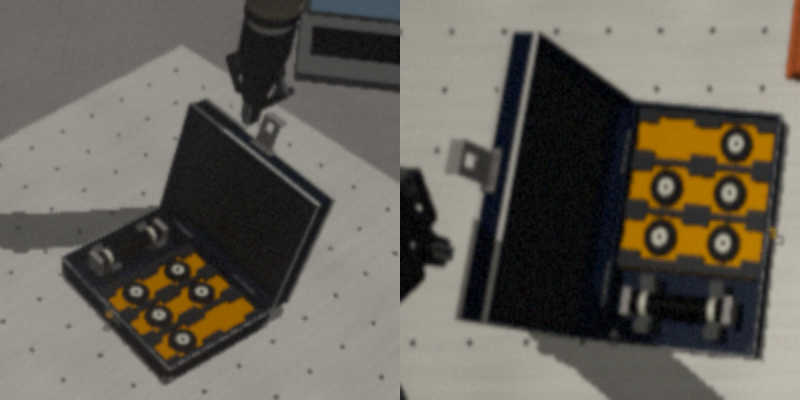

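Request:
move_arm:
  rows: [-1.5,0,0.2,0,-2.6,0,0.2,0,-3.6,0,0.2,0,-4.7,0,0.2,0,-5.9,0,0.2,0,-7.3,0,0,0,-8.6,0,-0.2,0,-9.9,0,-0.2,0,-11.3,0,-0.2,0,-12.6,0,0,0]

```text
clock: 44.55
tcp_pos: [0.4754, 0.2419, 0.2212]
orientation: [2.316, 2.122, -0.001]
contact_force: [-0.8, 1.8, 3.3]
grip_width: -0.0001
gripper_force: 1.5
```

Request:
move_arm:
  rows: [-1.3,0,0.3,0,-2.6,0,0.65,0,-3.85,0,1.1,0,-5.05,0,1.7,0,-6.2,0,2.35,0,-7.3,0,3.1,0,-8.35,0,3.95,0,-9.3,0,4.9,0,-10.2,0,5.9,0,-11,0,6.95,0]

```text
clock: 45.8
tcp_pos: [0.4657, 0.1329, 0.1509]
orientation: [-2.316, -2.123, 0.001]
contact_force: [0.1, -0.5, 1.2]
grip_width: 0.0005
gripper_force: 0.4
```

Request:
move_arm:
  rows: [-0.7,0,1.1,0,-1.2,0,2,0,-1.65,0,2.9,0,-2,0,3.8,0,-2.2,0,4.5,0,-2.4,0,5.1,0,-2.4,0,5.1,0]

```text
clock: 46.68
tcp_pos: [0.4636, 0.1096, 0.1004]
orientation: [-2.315, -2.123, 0.001]
contact_force: [-0.4, 0.3, 0.3]
grip_width: -0.0
gripper_force: 0.0
```

```bash
python3 - <<'E'
from h import *
o=r.get_obs(); print(o["tcp_pos"],o["contact_force"])
g=r.grab_frame("scene"); t=r.grab_frame("top")
cv2.imwrite("pics/m11.png",np.hstack([cv2.resize(g[30:230,260:460],(400,400)),cv2.resize(t[130:300,30:230],(400,400))]))
E
```

```text
[0.46359742 0.10960457 0.10035934] [-0.40374338  0.2527885   0.2675008 ]
```

View pics/m11.png

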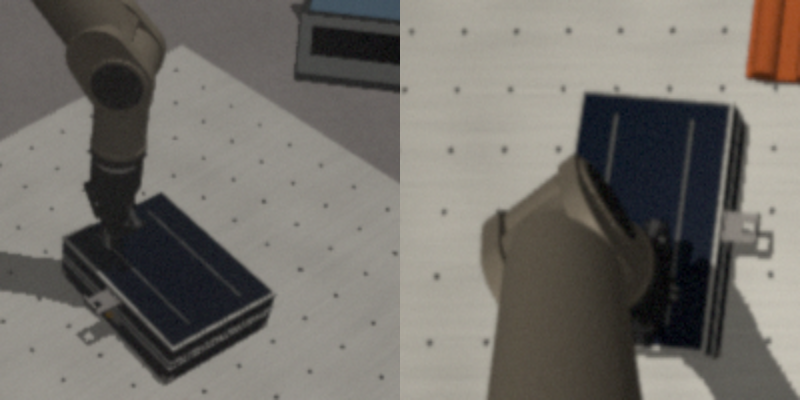

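The lid is nearly shut and the hasp sticks out at the front. I'll press the lid home.

Request:
move_arm:
  rows: [0,0,0.2,0,0,0,0.4,0,0,0,0.6,0,0,0,0.8,0,0,0,0.8,0]

```text
clock: 47.4
tcp_pos: [0.4639, 0.1097, 0.094]
orientation: [2.315, 2.122, -0.001]
contact_force: [-4.8, -2.1, 17.4]
grip_width: -0.0002
gripper_force: 8.6
```

Request:
move_arm:
  rows: [0,0,0.1,0,0,0,0.2,0,0,0,0.2,0]

```text
clock: 47.78
tcp_pos: [0.4641, 0.1097, 0.0937]
orientation: [2.314, 2.121, -0.001]
contact_force: [-12.3, -4.2, 40.2]
grip_width: -0.0
gripper_force: 20.4
```

```bash
python3 - <<'E'
from h import *
a=go(*cw(0,-130),.17,CY); b=go(*cw(0,-130),.059,CY,a); c=go(*cw(0,-165),.17,CY,b); d=go(*cw(0,-165),.032,CY,c); e=go(*cw(0,-129.5),.032,CY,d)
E
```

```text
shift [-8.18  7.91 -7.6 ] twist 0.0
shift [ 2.00e-02 -1.00e-02  1.11e+01] twist 0.0
shift [-3.520e+00  1.000e-02 -1.109e+01] twist 0.0
shift [ 0.03 -0.02 13.8 ] twist 0.0
shift [ 3.55 -0.   -0.01] twist 0.0
```

Request:
move_arm:
  rows: [0,0,-0.5,0,0,0,-2,0,0,0,-5,0,0,0,-7.6,0,0,0,-7.6,0]

```text
clock: 48.4
tcp_pos: [0.4652, 0.1102, 0.1689]
orientation: [2.315, 2.121, 0.006]
contact_force: [-0.4, -0.3, -0.5]
grip_width: -0.0001
gripper_force: 0.0
```

Request:
move_arm:
  rows: [-4,4,0,0,-7.5,7.3,0,0,-8.2,7.9,0,0,-8.2,7.9,3,0,-8.2,7.9,5.5,0,-8.2,7.9,7,0,-8.2,7.9,8.5,0,-8.2,7.9,10,0,-8.2,7.9,11,0,-8.2,7.9,11,0]

```text
clock: 49.65
tcp_pos: [0.5355, 0.0212, 0.0563]
orientation: [-2.315, -2.123, 0.0]
contact_force: [-0.3, -0.6, -0.7]
grip_width: -0.0002
gripper_force: 0.9
```

```bash
python3 - <<'E'
from h import *
g=r.grab_frame("scene"); t=r.grab_frame("top"); go(*cw(0,-130),.059,CY)
cv2.imwrite("pics/m12.png",np.hstack([cv2.resize(g[90:250,270:430],(400,400),interpolation=2),cv2.resize(t[130:290,90:250],(400,400),interpolation=2)]))
E
```

```text
shift [ 0.03  0.01 -0.21] twist 0.0
```

View pics/m12.png

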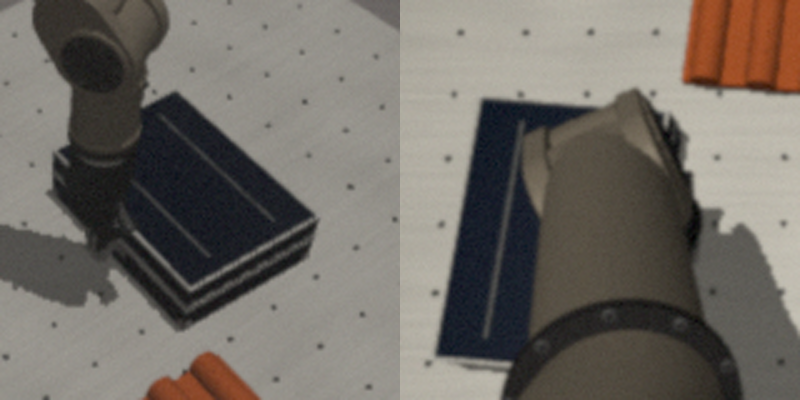

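Request:
move_arm:
  rows: [0,0,-3,0,0,0,-6,0,-2,0,-7,0,-4.2,0,-7,0,-4.2,0,-4,0,-4.2,0,0,0,-4.2,0,2,0,-4.2,0,2.4,0,-4.2,0,2.4,0]

```text
clock: 50.88
tcp_pos: [0.5322, -0.0206, 0.0335]
orientation: [2.315, 2.123, 0.001]
contact_force: [0.3, -0.1, -0.1]
grip_width: 0.0002
gripper_force: 0.0
```

Request:
move_arm:
  rows: [1,0,0,0,1.8,0,0,0,2.6,0,0,0,3.2,0,0,0,3.8,0,0,0,4.2,0,0,0,4.3,0,0,0,4.3,0,0,0]

```text
clock: 51.88
tcp_pos: [0.5357, 0.0223, 0.0329]
orientation: [2.316, 2.123, 0.001]
contact_force: [-0.8, 0.2, -0.2]
grip_width: -0.0
gripper_force: 0.0
```

Request:
move_arm:
  rows: [0.1,0,0,0,0.2,0,0,0,0.3,0,0,0,0.3,0,0,0]

```text
clock: 52.38
tcp_pos: [0.5356, 0.0228, 0.0326]
orientation: [2.317, 2.12, -0.004]
contact_force: [-0.0, -6.2, -0.7]
grip_width: -0.0001
gripper_force: 3.3
```

Contact at -6 N means the hasp is against the case. I'll retreat and check.

Request:
move_arm:
  rows: [-1,0,0,0,-4,0,0,0,-6,0,-4,0,-8,0,-9,0,-10,0,-15,0,-12,0,-20,0,-12,0,-22,0,-12,0,-22,0]

```text
clock: 53.38
tcp_pos: [0.5263, -0.0944, 0.2544]
orientation: [2.314, 2.121, 0.004]
contact_force: [-0.2, 0.4, -0.8]
grip_width: 0.0
gripper_force: 0.0
```

```bash
python3 - <<'E'
from h import *
g=r.grab_frame("scene"); t=r.grab_frame("top"); w=r.grab_frame("wrist")
print("front lip closed px",proj("scene",cw3(0,-118.5,23.5)),proj("scene",cw3(0,-103,68)))
cv2.imwrite("pics/m13.png",np.hstack([cv2.resize(g[100:240,280:420],(400,400),interpolation=2),cv2.resize(w,(400,400))]))
E
```

```text
front lip closed px [310.82627778 191.2412559 ] [315.61608478 179.65862753]
```

View pics/m13.png

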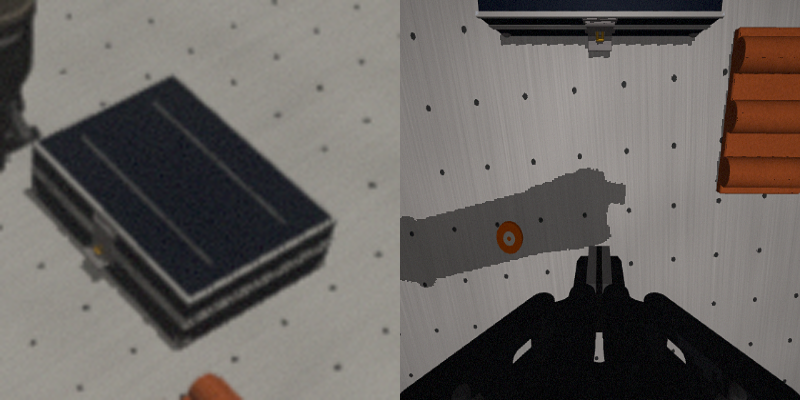

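The staple shows through the hasp slot. I'll check the angle numerically from the wrist view, where the lip's lower edge is near (280,58).

```bash
python3 - <<'E'
from h import *
w=r.grab_frame("wrist")
c=w[10:70,240:320]; cv2.imwrite("pics/m14.png",cv2.resize(c,(800,600),interpolation=cv2.INTER_CUBIC))
for th in (0,.05,.1,.2,.3,.5):
    y=-103-15.5*np.cos(th)-44.5*np.sin(th); z=68-44.5*np.cos(th)+15.5*np.sin(th)
    P=[proj("wrist",cw3(x,y,z)) for x in(-16,16)]; print(th,*[((q-[240,10])*10).round(0) for q in P], "top-of-hinge",((proj("wrist",cw3(0,-103,68))-[240,10])*10).round(0), "rim",((proj("wrist",cw3(40,-100,42))-[240,10])*10).round(0))
E
```

```text
0 [233. 434.] [560. 434.] top-of-hinge [398. 145.] rim [838. 178.]
0.05 [233. 457.] [560. 458.] top-of-hinge [398. 145.] rim [838. 178.]
0.1 [232. 480.] [560. 480.] top-of-hinge [398. 145.] rim [838. 178.]
0.2 [232. 523.] [561. 524.] top-of-hinge [398. 145.] rim [838. 178.]
0.3 [231. 564.] [561. 564.] top-of-hinge [398. 145.] rim [838. 178.]
0.5 [229. 635.] [563. 635.] top-of-hinge [398. 145.] rim [838. 178.]
```

View pics/m14.png

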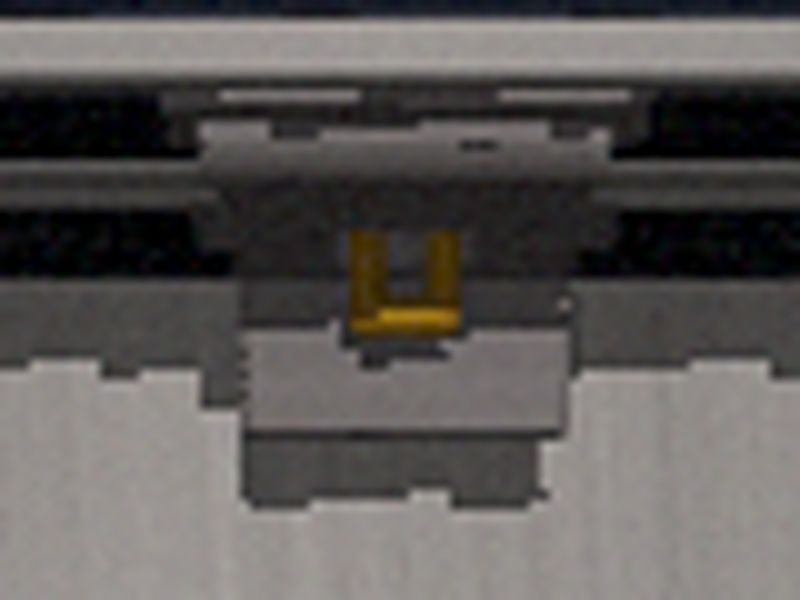

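The lip's outer edge sits at crop row 432, against a predicted 434 for θ = 0. The staple comes through the slot, so the hasp is flat and the lid is closed.

```bash
python3 -c "
from bench import r
print(r.hand_in())"
```

```text
the job is handed in; nothing more can be done
None
```

The kit is packed and handed in: all five discs are in pockets, the scale bar is in its cradle, the lid is closed and the hasp lies flat over the staple; the tile, sphere stand and screwdriver were never touched. The hand-in gave no verdict.

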